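# Load a battery pack into the test station and switch it on from under the hood

### The arm

A 6-joint arm with a two-finger parallel gripper is mounted at the origin on the work surface. World frame = base frame: x ahead of the robot, y to its left, z up, the work surface at z = 0. Lengths are in m, angles in rad, forces in N, time in s.
With the tool pointing down it reaches from about 0.425 to 0.95 m from the base axis. Payload 3.5 kg.
Tool frame: the origin (TCP) lies midway between the tips of the shut fingers; the grasp point (between the pads) lies 19 mm behind it; z points along the fingers, y is the direction in which the jaws open and shut (so a half turn about z gives the same grasp; the last joint's range is limited). The gripper opens to 85 mm and grips with 20 to 120 N. Pads are 22 mm wide; open, the fingers measure 114 mm over their backs; the gripper's body (76 mm by 85 mm) begins 54 mm behind the grasp point. The pads swing forward as they close: fully open they stand 13 mm farther back than shut.
Start: joints at [1.015, 0.286, 1.577, -0, 1.279, -0.15], TCP at [0.266, 0.62, 0.231] pointing down, gripper open.
Joint ranges: [-2.77, 2.77], [-0.9, 2.22], [0.21, 2.48], [-1.53, 4.67], [0.24, 2.81], [-2.84, 2.84]. Speed limits (rad/s): [2.79, 2.79, 3.14, 3.14, 3.14, 3.14].

### API

Orientations are given as a unit quaternion [x, y, z, w].
In Python, from plant import ctrl gives the robot as it stands.
- The arm moves only by the tool apply_moves, never from a script. Its argument "moves" is a list that holds one entry, the list of rows, each a list of 7 numbers: the shift along the tool's x, y, z in m, then the turn, a rotation vector about the tool's x, y, z in degrees, then the gripper's target within -1 to 1 (shut at 1, half-way at 0, fully open at -1). In form: [[[tx, ty, tz, ax, ay, az, hand], ...]]. A call has 1 to 12 rows; each row shifts and turns the pose as measured when the row begins, along the tool's axes as they then stand; what a row does not reach is not made up. A row lasts 1/10 s, in which the tool goes at most 50 mm and 8.59 degrees, less where a joint would pass 70% of its speed; a pose out of reach is approached as far as the arm can. A call with a gripper value outside its range is refused whole. The fingers move at their own pace and stop on an object; "force" is the grip in N (left out, the last holds). Time passes only in rows, so rows that do not move let the fingers close. It gives the time, the measured TCP pose, the force and the opening at its end, in the units of the state.
- ctrl.get_state(): the state, without advancing time (a new reading comes with each control period).
- ctrl.read_camera(name): name is "side" or "top"; returns the picture (420x560x3 uint8, red, green, blue); there is no depth.
- ctrl.get_calibration(name): a dict with "camera_matrix" (3x3 intrinsics, pixels), "k1" (the pictures are not rectified: a ray, as slopes to the right and down, at radius r is drawn at 1 + k1 r^2 times it, then the intrinsics apply), "cam_to_world" (4x4, takes a point from camera to world coordinates). Camera axes: x right, y up, looking along -z (the intrinsics and any distortion apply to the point x, -y, -z); pixel columns grow to the right and rows downward; lengths in m; the calibration is good to about 2 mm. A picture is of the moment at which its call begins. get_calibration takes no time and is no camera call.
- ctrl.sign_off(): hands the job in, once; it reports no verdict.
The state is a dict: "time": time; "qpos": joint angles; "dq": joint speeds; "joint_efforts": joint torques, N m; "eef_pos": TCP position; "tcp_rot": TCP orientation; "contact_force": force on the tool from outside, world axes, zero at the start; "wrist_torque": the same for the moment, N m; "opening": opening from 0.0 (shut) to 1.0 (fully open).
Only numpy, scipy, OpenCV 4.12 (cv2) and the standard library are available. Lean on these libraries where they do the work, as an engineer would, in place of code of your own. Each camera call takes 0.05 s, during which the arm holds its last target. There are 200 camera calls.

### The job

Take the ridge-topped battery pack from the rack, stand it on the rubber mat to change your grip, then set it down in the station's channel with its longer side across, let go, and push it with the pusher plate fully home against the end stop. Only then switch the station on by pushing the bar hidden under the console's overhanging hood fully up from below. Leave the pusher against the pack, and everything else on the bench and in the rack where it is.

Things in the scene. Friction and masses are not known exactly. Their poses are not given: they have to be found in the camera images.
- pack_center (a point): The battery pack: a black plastic block 56 mm (x) by 44 mm (y) by 60 mm tall, about 0.35 kg, told by two low parallel ridges (6 mm tall, 24 mm apart, along x) on its top. This point is its centre, 30 mm above its underside; z is up. The same either way round. It starts upright in one of the three bays of the rack, its x along the rack's x.
- rack: Fixed dark steel rack, origin on the bench under its middle; floor 8 mm thick, 70 mm (x) by 180 mm (y). Four upright dividers (6 mm thick, tops 64 mm above the bench) make three bays 52 mm wide, centred at y = -58, 0 and +58 mm. Both x ends of a bay are open: a thing can be taken only by its two x faces, as only 4 mm is free between it and the dividers.
- mat: Fixed black rubber mat, 110 by 110 by 4 mm, flat on the bench; origin at the centre of its underside, z up.
- station: Fixed test station on an aluminium base plate (230 mm in x, 360 mm in y, 8 mm thick). Origin on the bench; x points away from the robot. At y = +85 mm a straight open-topped channel runs along x; at y = -95 mm stands a grey console with an overhanging hood that faces the robot (-x).
- channel (a point): Middle of the channel's floor, 8 mm above the bench; axes as the station. The channel is 64 mm clear between two grey walls (8 mm thick, 185 mm long, tops 66 mm above the bench). The pack fits with its 56 mm side across (its x along the station's y), so there fingers have room only before and behind it along the channel, on its faces 44 mm apart.
- bay_home (a point): Where the pack's centre is when the pack is home against the end stop: 38 mm above the bench, 60.5 mm along x from the channel's middle; axes as the station. The stop's face is 22 mm beyond this point, its top 74 mm above the bench.
- pusher (a joint): Aluminium pusher plate in the channel, 16 mm thick (x), 60 mm wide, top 74 mm above the bench. Joint value in m: how far it has slid along the station's +x, from 0 to 0.150, starting at 0 to 0.012; slides with about 1.5 N friction and stays where it is left. Its face towards the pack is 148 mm minus the joint value short of the point bay_home, so with the pack home it touches the pack at 0.126. It can be pushed from behind with shut fingers.
- pusher_back (a point): Centre of the pusher plate's back face (the one away from the stop), 42 mm above the bench; moves with the plate; axes as the station.
- switch (a joint): The station's start switch: a black bar (20 mm in x, 70 mm in y, 10 mm thick) on a stem, hung under the hood, hidden from above, its front side 10 mm behind the hood's front edge. It is pushed straight up from below with about 3 N. Value in m: 0 off (down), 0.010 fully up (on, at its stop); starts at 0 to 0.002 and stays where it is left.
- switch_face (a point): Centre of the underside of the switch bar, 130 mm above the bench when off, 38 mm below the hood's underside and 20 mm behind its front edge; axes as the station. Fingers tilted forward-down by about 45 degrees reach in under the hood and press it upward.
- hood_edge (a point): Middle of the lower front edge of the hood, 168 mm above the bench; axes as the station. The hood is 150 mm wide and 34 mm thick; below it the space is open for 72 mm in x back to the column's front face (100 mm wide). A small amber pilot lamp on the hood's top stands right above the switch bar.
- brick: Bystander: a flat-topped black charger block, 54 by 44 by 76 mm tall, standing in another bay of the rack. Origin at its underside.
- can: Bystander: a low round black adapter, 42 mm across and 52 mm tall, standing in another bay of the rack. Origin at its underside.
- mug: Bystander: white mug, 80 mm across, 90 mm tall. Origin at its underside.
- screwdriver: Bystander: screwdriver lying on the bench near the robot.
- tape: Bystander: grey ring, a tape roll 90 mm across, 20 mm tall, lying flat. Origin at its underside.
- meter: Bystander: grey hand meter 130 by 70 by 40 mm lying on its back. Origin at its underside.
- wrench: Bystander: steel wrench lying flat on the bench.
Things that resemble listed ones, but are neither listed nor needed, are in the scene too. What is shaped like the part that bears pack_center but purple or turquoise is not meant. Several things look just like the mat: the one meant starts farthest to the robot's right.

How it is judged:
By the outcome, as a careful person would: the job done as asked, in the order asked, and still so for the second after the job is handed in, with the robot touching nothing.
It also fails if it takes over 72 s, if anything falls off the work surface, if the arm or the gripper's body presses on something with over 40 N, if the wrist force passes 120 N, or if a joint passes its speed limit or range.

## Working session

There is one attempt and no reset: what is moved stays moved. The work goes in short steps, Python scripts to look and compute and a tool call to move; the robot and the scene stay as the last step left them, time stands still between calls to the robot, and variables do not carry over. Pictures are saved under pics/ and viewed, about 8 in all and at most 12, crops included, and the job is handed in when it is done.

Besides the shell and the picture viewer there is one more tool, called after ">>>" as a command line: name --argument value ..., lists and objects as JSON in quotes. apply_moves: Moves the arm, as the interface text tells. Its arguments: {"type":"object","properties":{"moves":{"type":"array","items":{"type":"array","items":{"type":"array","items":{"type":"number"}}}},"force":{"type":"number"}},"required":["moves"]}

```bash
mkdir -p pics; ls
cat > h.py <<'E'
import numpy as np,cv2
from plant import ctrl
from scipy.spatial.transform import Rotation as R
def snap(n,f):
    im=ctrl.read_camera(n); cv2.imwrite(f'pics/{f}.png',im[...,::-1]); return im
def ray(n,u,v):
    c=ctrl.get_calibration(n);K=np.array(c["camera_matrix"],float);T=np.array(c["cam_to_world"])
    p=cv2.undistortPoints(np.array([[[u,v]]],float),K,np.array([c["k1"],0,0,0,0.]))[0,0]
    return T[:3,3],T[:3,:3]@np.array([p[0],-p[1],-1])
def plane(n,u,v,z):
    o,d=ray(n,u,v); return (o+d*(z-o[2])/d[2]).round(4)
def proj(n,P):
    c=ctrl.get_calibration(n);K=np.array(c["camera_matrix"],float);T=np.linalg.inv(np.array(c["cam_to_world"]))
    q=T[:3,:3]@np.array(P)+T[:3,3]; x=np.array([q[0],-q[1]])/-q[2]; x=x*(1+c["k1"]*(x@x))
    return (K@[*x,1])[:2].round(1)
def tri(a,b):
    (o1,d1),(o2,d2)=ray(*a),ray(*b); A=np.c_[d1,-d2]; s=np.linalg.lstsq(A,o2-o1,rcond=None)[0]
    p,q=o1+s[0]*d1,o2+s[1]*d2; return ((p+q)/2).round(4),np.linalg.norm(p-q).round(4)
E
python3 - <<'E'
from h import *
a=snap("top","t0");b=snap("side","s0")
for n in("top","side"):print(ctrl.get_calibration(n))
print(ctrl.get_state())
E
```

```text
pics
{'camera_matrix': array([[514.87136117,   0.        , 272.7061273 ],
       [  0.        , 514.87136117, 208.1723816 ],
       [  0.        ,   0.        ,   1.        ]]), 'k1': -0.06297581441915603, 'cam_to_world': array([[-0.01052425,  0.98083078, -0.19457704,  0.23975852],
       [-0.99983539, -0.00744583,  0.01654569, -0.04851137],
       [ 0.01477973,  0.19471914,  0.98074768,  1.4890187 ],
       [ 0.        ,  0.        ,  0.        ,  1.        ]])}
{'camera_matrix': array([[467.73576767,   0.        , 287.1607407 ],
       [  0.        , 467.73576767, 206.51512987],
       [  0.        ,   0.        ,   1.        ]]), 'k1': -0.06990746568075396, 'cam_to_world': array([[ 0.6814305 ,  0.5715995 , -0.45708478, -0.15648528],
       [-0.73173931,  0.51972435, -0.44095825, -0.67104279],
       [-0.01449342,  0.6349493 ,  0.77241785,  1.20514581],
       [ 0.        ,  0.        ,  0.        ,  1.        ]])}
{'time': 0.1, 'qpos': array([ 1.01501886e+00,  2.87101106e-01,  1.57803866e+00,  1.14326456e-05,
        1.27862513e+00, -1.50006029e-01]), 'dq': array([ 1.45390900e-04, -1.59219284e-03, -6.43155493e-03,  9.96389045e-04,
        8.54699984e-04,  7.40913655e-05]), 'joint_efforts': array([ 1.17273466e-03, -4.07292938e+01, -2.93701547e+01, -1.93190685e-04,
        3.36241115e-03, -8.88818107e-06]), 'eef_pos': array([0.26609369, 0.61968227, 0.23006512]), 'tcp_rot': array([ 2.01498197e-01,  9.79488283e-01, -1.01730079e-03, -3.80512706e-04]), 'contact_force': array([-0.4950714 , -0.31484597, -1.46942409]), 'wrist_torque': array([0.0017673 , 0.07252633, 0.03271396]), 'opening': 1.000990303494989}
```

View pics/t0.png

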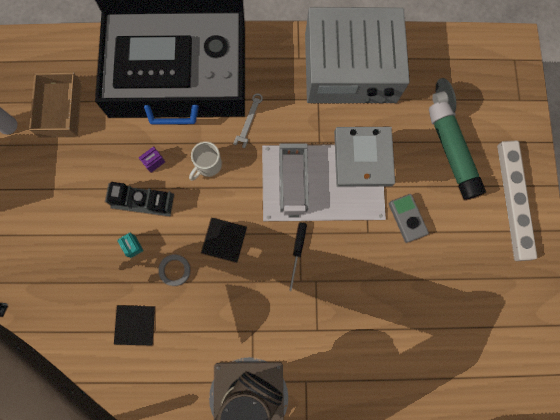

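View pics/s0.png

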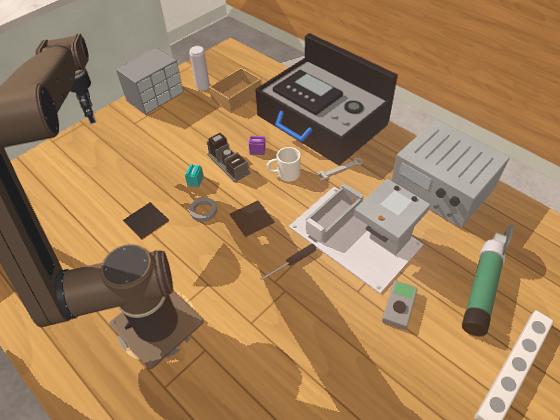

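The top view shows the rack near (140,198), candidate mats at (224,240) and (134,325), and the station at (325,182). The mat at (224,240) is the rightmost. Next I zoom in.

Run:
```python
from h import *
t=cv2.imread('pics/t0.png');s=cv2.imread('pics/s0.png')
f=lambda i,x,y,w,h,k:cv2.resize(i[y:y+h,x:x+w],None,fx=k,fy=k,interpolation=cv2.INTER_CUBIC)
g=lambda i:(255*(i/255.)**.6).astype('uint8')
# 
A=f(t,95,170,90,60,4.4444);B=f(s,195,120,90,60,4.4444)
C=f(t,255,115,150,112,2.6667);D=f(s,285,165,150,112,2.6667)
top=np.hstack([A,B]);bot=np.hstack([C,D]);cv2.imwrite('pics/c0.png',g(np.vstack([top[:,:800],bot[:,:800]])))
print(top.shape,bot.shape)
```

```text
(267, 800, 3) (299, 800, 3)
```

View pics/c0.png

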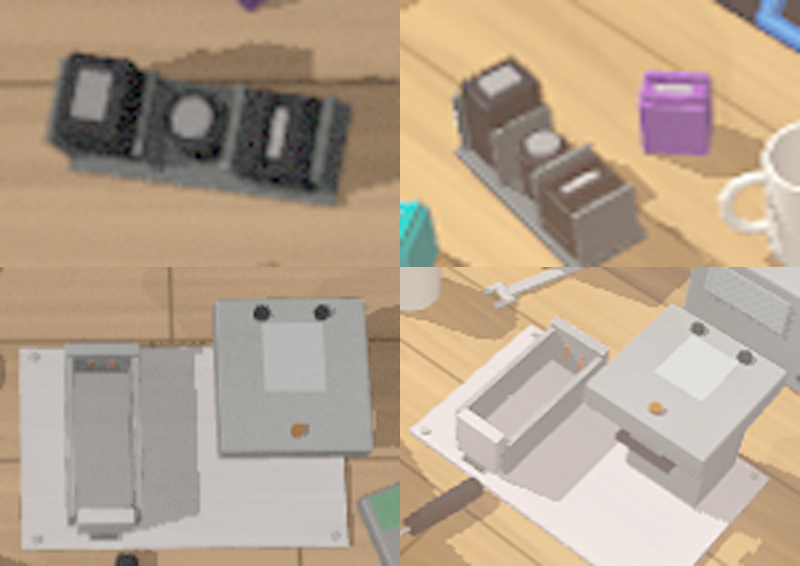

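The crops show the pack in the rack's robot-right (-y) bay, its label at top-view (157.5,199.9) and side-view (235.5,161.2). In the top view the plate corners are near (262.5,145.7), (260.6,220.4) and (385.5,219.3), and the lamp is at (366.7,176).

```bash
cat >> h.py <<'E'
def edge(im,n,p0,p1,z,w=4,tr=.12):
    "subpixel line fit near p0-p1 in picture, returned as 2 world points on plane z"
    g=cv2.GaussianBlur(im.astype(np.float32).mean(2),(0,0),.8); p0,p1=np.array(p0,float),np.array(p1,float)
    d=(p1-p0)/np.linalg.norm(p1-p0); nn=np.array([-d[1],d[0]]); s=np.arange(-w,w+.01,.25); pts=[]
    for t in np.linspace(tr,1-tr,30):
        q=(p0+t*(p1-p0))+s[:,None]*nn
        v=cv2.remap(g,q[None,:,0].astype(np.float32),q[None,:,1].astype(np.float32),cv2.INTER_LINEAR)[0]
        G=np.abs(np.gradient(v)); k=G.argmax(); m=abs(np.arange(len(s))-k)<=4
        pts.append(plane(n,*((p0+t*(p1-p0))+nn*(s[m]@G[m]/G[m].sum())),z)[:2])
    pts=np.array(pts,np.float32); vx,vy,x,y=cv2.fitLine(pts,cv2.DIST_HUBER,0,.001,.001).ravel()
    r=abs((pts-[x,y])@[-vy,vx]); return np.array([x,y]),np.array([vx,vy]),np.median(r)
E
python3 - <<'E'
from h import *
t=cv2.imread('pics/t0.png');s=cv2.imread('pics/s0.png')
def show(nm,*a):
    c,d,r=edge(t,"top",*a); th=np.degrees(np.arctan2(d[1],d[0])); print(nm,c.round(4),th.round(2),'res',r.round(4)); return c
show('plate left',(262.5,145.7),(260.6,220.4),.008)
show('plate front',(260.6,220.4),(385.5,219.3),.008)
show('plate right',(385.5,190),(385.5,219.3),.008)
show('hood left',(335.6,127.4),(335.9,183),.202)
show('hood right',(391.9,126.6),(394.3,182),.202)
show('hood front low',(336.4,186.3),(394.5,185.5),.168)
fc=lambda x,y:(255+x/2.6667,115+(y-267)/2.6667)
show('chan Lwall outer',fc(67,350),fc(69,515),.066,2)
show('chan Rwall outer',fc(140,350),fc(141,505),.066,2)
print('pack tri',tri(("top",157.5,199.9),("side",235.5,161.2)),plane("top",157.5,199.9,.068),plane("side",235.5,161.2,.068))
print('brick',plane("top",115.7,191.4,.084),'can',plane("top",137.8,196.3,.060))
def lab(x,y,n,lo):  # bright label centroid
    im=(t if n=="top" else s)[...].mean(2)[y-7:y+8,x-7:x+8].astype(float); w=np.clip(im-lo,0,None); 
    Y,X=np.mgrid[y-7:y+8,x-7:x+8]; return (X*w).sum()/w.sum(),(Y*w).sum()/w.sum()
print(t.mean(2)[193:208,150:166].astype(int))
fd=lambda x,y:(285+(x-400)/2.6667,165+(y-267)/2.6667)
print('lamp',tri(("top",*fc(298,430)),("side",*fd(656,408))), 'hood low L corner',tri(("top",*fc(217,457)),("side",*fd(588,390))))
# dark blobs: mats
m=(t.max(2)<45).astype('uint8')
for c in cv2.findContours(m,0,2)[0]:
    r=cv2.minAreaRect(c)
    if cv2.contourArea(c)>300: print(np.round(r[0],1),np.round(r[1],1),round(r[2],1),plane("top",*r[0],.004))
E
```

```text
plate left [ 0.5938 -0.0438] 0.42 res 0.0005
plate front [ 0.4979 -0.2447] -89.48 res 0.0007
plate right [ 0.5417 -0.4034] 0.08 res 0.0003
hood left [ 0.6295 -0.2338] -0.6 res 0.0007
hood right [ 0.6473 -0.3865] 0.52 res 0.0005
hood front low [ 0.559  -0.3068] -89.54 res 0.0004
chan Lwall outer [ 0.5988 -0.0914] -0.04 res 0.0002
chan Rwall outer [ 0.6181 -0.1693] -2.08 res 0.0007
pack tri (array([0.5502, 0.2544, 0.0585]), np.float64(0.0004)) [0.548  0.2525 0.068 ] [0.5445 0.2466 0.068 ]
brick [0.5698 0.3676 0.084 ] can [0.5606 0.3108 0.06  ]
[[ 27  15  27  29  28  21  14  12  21  20  23  29  20  15   4  20]
 [ 26  29  25  34  14  14  11  56  70  46  25  26  28  14  19  13]
 [ 29  26  20  28  28  20  25  98 121  73  22  26  30  14  11  18]
 [ 24  20  27  27  19  15  46 106 121  82  27  25  20  22   9  14]
 [ 31  29  23  26  12  16  75 119 116  64  23  28  21  14  18  10]
 [ 32  27  30  24  19  15  80 126 111  42  24  26  16  22  13   9]
 [ 21  27  27  26   2  27  92 136 107  40  26  25  20  15  16   9]
 [ 30  23  25  25  11  20  98 133 102  20  31  27  31  20  20  15]
 [ 27  26  30  2
[... 271 characters left out ...]
12  40  61  58  30  25  25  19  18  14  20  40]
 [ 27  25  22  17   6  15  25  20  22  28  28  21  11  12   6  42]
 [ 26  25  13  26   6  23  30  28  24  22  27  13  21  22   9  53]]
lamp (array([ 0.5778, -0.315 ,  0.2039]), np.float64(0.0008)) hood low L corner (array([ 0.5587, -0.24  ,  0.1864]), np.float64(0.0085))
[ 53.3 376.9] [148.5  17.8] 41.0 [0.0584 0.5447 0.004 ]
[134.  324.9] [38.5 38.8] 3.0 [0.2011 0.3217 0.004 ]
[223.7 239.5] [37.2 37.1] 15.3 [0.4427 0.0698 0.004 ]
[159.8 201.5] [24.1 21.2] 10.3 [0.5568 0.2592 0.004 ]
[126.8 195.1] [38.5 22.8] 9.0 [0.577  0.3577 0.004 ]
[471.9 187.7] [18.4 23.8] 68.2 [ 0.5926 -0.6741  0.004 ]
[169.5  58.5] [117. 149.] 90.0 [1.0156 0.2452 0.004 ]
```

Run:
```python
from h import *
t=cv2.imread('pics/t0.png');s=cv2.imread('pics/s0.png')
f=lambda i,x,y,w,h,k:cv2.resize(i[y:y+h,x:x+w],None,fx=k,fy=k,interpolation=cv2.INTER_CUBIC)
A=f(t,265,138,54,82,7);B=f(s,300,178,70,82,6)
A=A[:492];cv2.imwrite('pics/c1.png',np.hstack([A,B])); print(A.shape,B.shape)
# side label centroid
g=s.mean(2); Y,X=np.mgrid[154:169,225:247]; w=np.clip(g[154:169,225:247]-110,0,None);print(g[154:169,225:247].astype(int))
for u,v in((260.6,220.4),):pass
# predicted points with plate-centred origin
O=np.array([.6127,-.2233]);th=.0079;c,q=np.cos(th),np.sin(th)
W=lambda x,y,z:[O[0]+c*x-q*y,O[1]+q*x+c*y,z]
for P in [(-92.5,45,66),(-92.5,125,66),(92.5,45,66),(92.5,125,66),(82.5,85,74)]:
  P=W(*np.array(P)/1000);a=proj("top",P);b=proj("side",P);print((a-[265,138])*7+3,(b-[300,178])*6+[380.5,2.5])
```

```text
(492, 378, 3) (492, 420, 3)
[[126 124 120 105  91  51  55  93 117 105  81  72  70  80 120 165 166 165
  163 162 159 160]
 [ 74  75  72  62  56  91 124 116  81  74  72  65  62  62  63 115 162 166
  167 166 163 161]
 [ 59  57  63  94 122 121  82  77  70  65  60  60  53  47  48  67 103 113
  133 169 169 165]
 [ 56  83  96 129  92  73  69  65  61  59  53  47  46  46  48  53  69  87
  110 117 118 135]
 [ 89 113  89  72  69  65  65  60  55  50  50  41  58  91  88  58  60  69
   96 112 112 113]
 [104  74  72  70  66  61  59  50  44  43  74 155 206 193 124  59  61  58
   61  90 111 111]
 [ 79  69  64  61  60  50  47  44  58 137 204 193 134  97  67  61  53  50
   51  64  88 109]
 [ 77  61  57  55  48  48  61 101 155 197 158  97  65  62  52  53  51  54
   54  54  83 119]
 [ 80  56  59  53  51  51 120 190 154  99  70  58  53  49  51  53  53  50
   60  94 118  99]
 [ 76  58  55  69  58  59  69  91  72  60  53  48  50  51  52  53  60  94
  117 104  76  74]
 [ 64  58  51  56  72  58  59  59  55  52  55  52  51  51  59  94 123 115
   81  76  73  72]
 [ 77  57  51  53  59  75  55  51  50  51  53  52  60  96 125 120  81  76
   75  74  74  74]
 [ 97  72  50  51  53  60  76  56  52  52  63  80  96 123  91  74  71  73
   74  73  75  75]
 [103  71  50  53  54  52  62  77  52  59  92 116  97  72  72  72  73  75
   76  75  74  75]
 [111  75  53  52  54  53  53  52  84 131 100  72  74  72  73  74  73  75
   74  75  74  74]]
[321.5 497.9] [537.7 334.9]
[122.7 500.7] [417.1 250.9]
[306.1  59. ] [758.5 125.5]
[112.9  61.1] [640.3  51.1]
[211.6  77.2] [688.9  88.3]
```

View pics/c1.png

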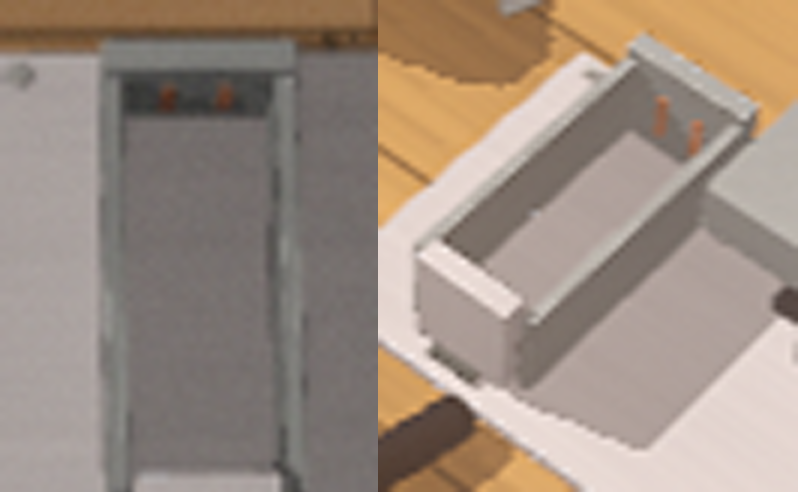

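The pusher top front edge is at crop row 472 (cols 133 to 280). The stop top spans cols 103 to 297, with its front edge at row 74. I'll triangulate the stop corners.

Run:
```python
from h import *
t=cv2.imread('pics/t0.png');s=cv2.imread('pics/s0.png')
T=lambda x,y:("top",265+(x-3)/7,138+(y-3)/7)
S=lambda x,y:("side",300+(x-380.5)/6,178+(y-2.5)/6)
for n,a,b in [('FL',(103,74),(628,48)),('BL',(103,40),(643,35)),('FR',(297,74),(740,122)),('BR',(297,40),(757,106))]:
  print(n,tri(T(*a),S(*b)),plane(*T(*a),.074)[:2],plane(*S(*b),.074)[:2])
print('pusher front top',[plane(*T(*p),.074)[:2] for p in((133,472),(280,472))],'side',[plane(*S(*p),.074)[:2] for p in((438,238),(524,300),(417,250),(510,317))])
for n in("top","side"): print(edge(t if n=="top" else s,n,*( ((262.5,145.7),(260.6,220.4)) if n=="top" else ((291.5,226.5),(380,289)) ),.008))
g=s.mean(2); w=np.clip(g[157:164,230:241]-85,0,None);Y,X=np.mgrid[157:164,230:241];b=("side",(X*w).sum()/w.sum(),(Y*w).sum()/w.sum())
g=t.mean(2); w=np.clip(g[193:207,154:161]-35,0,None);Y,X=np.mgrid[193:207,154:161];a=("top",(X*w).sum()/w.sum(),(Y*w).sum()/w.sum())
print(a,b,tri(a,b),plane(*a,.068),plane(*b,.068))
```

```text
FL (array([ 0.6975, -0.0935,  0.0708]), np.float64(0.0008)) [ 0.6961 -0.0931] [ 0.6954 -0.0953]
BL (array([ 0.7119, -0.0933,  0.0696]), np.float64(0.0006)) [ 0.7107 -0.0933] [ 0.7083 -0.0954]
FR (array([ 0.6951, -0.1724,  0.0737]), np.float64(0.0015)) [ 0.6957 -0.1728] [ 0.6942 -0.1722]
BR (array([ 0.7095, -0.1727,  0.0746]), np.float64(0.0015)) [ 0.7103 -0.1732] [ 0.7092 -0.172 ]
pusher front top [array([ 0.5293, -0.103 ]), array([ 0.5289, -0.162 ])] side [array([ 0.528 , -0.1053]), array([ 0.5273, -0.1634]), array([ 0.5149, -0.1025]), array([ 0.5144, -0.1651])]
(array([ 0.59383, -0.04382], dtype=float32), array([0.9999732 , 0.00732254], dtype=float32), np.float32(0.00054671674))
(array([ 0.49664998, -0.26097   ], dtype=float32), array([ 0.00294442, -0.99999565], dtype=float32), np.float32(0.0005310903))
('top', np.float64(157.06063705435417), np.float64(199.44959088252486)) ('side', np.float64(235.0834715312327), np.float64(160.32614704256497)) (array([0.5502, 0.2551, 0.0624]), np.float64(0.0007)) [0.5493 0.2538 0.068 ] [0.5464 0.2508 0.068 ]
```

The stop face is at x≈0.6955 and the channel centreline at y≈-0.133, so home is about (0.6735,-0.133). The pack is near (0.550,0.2545) with yaw about -10.2°, and the switch near (0.579,-0.314).

```bash
cat > mv.py <<'E'
from h import *
import sys,json
# usage: mv.py x y z jawdeg tilt rows hand  -> prints rows from the present pose; jaw = world angle of tool y
def goal(j,tilt=0):
    j=np.radians(j); y=np.array([np.cos(j),np.sin(j),0]); z=np.array([0,0,-1.]); 
    return R.from_matrix(np.c_[np.cross(y,z),y,z])
def plan(x,y,z,jaw,n,hand,Rg=None):
    s=ctrl.get_state(); p0=np.array(s["eef_pos"]); r0=R.from_quat(s["tcp_rot"]); p1=np.array([x,y,z]); r1=Rg or goal(jaw)
    dr=(r0.inv()*r1).as_rotvec(); out=[]
    if np.degrees(np.linalg.norm(dr))/n>8.5: print('WARN rot')
    if np.linalg.norm(p1-p0)/n>.048: print('WARN shift')
    for k in range(n):
        rk=r0*R.from_rotvec(dr*k/n); t=rk.inv().apply((p1-p0)/n)
        out.append([*np.round(t,4).tolist(),*np.round(np.degrees(dr)/n,2).tolist(),hand])
    print('t',round(s["time"],2),'p',p0.round(4),'jaw',np.degrees(np.arctan2(*r0.as_matrix()[[1,0],1])).round(1),'open',round(s["opening"],3),'F',np.round(s["contact_force"],1),'q6',round(s["qpos"][5],2)); print(json.dumps([out]))
if __name__=="__main__":
    a=list(map(float,sys.argv[1:])); plan(*a[:4],int(a[4]),a[5])
E
python3 mv.py .55 .2545 .16 -10.2 12 -1
```

```text
t 0.1 p [0.2661 0.6197 0.2301] jaw 66.8 open 1.001 F [-0.5 -0.3 -1.5] q6 -0.15
[[[-0.0338, -0.0186, 0.0059, -0.01, 0.01, 6.41, -1.0], [-0.0356, -0.0147, 0.0059, -0.01, 0.01, 6.41, -1.0], [-0.037, -0.0107, 0.0059, -0.01, 0.01, 6.41, -1.0], [-0.038, -0.0065, 0.0059, -0.01, 0.01, 6.41, -1.0], [-0.0385, -0.0022, 0.0058, -0.01, 0.01, 6.41, -1.0], [-0.0385, 0.0021, 0.0058, -0.01, 0.01, 6.41, -1.0], [-0.038, 0.0064, 0.0058, -0.01, 0.01, 6.41, -1.0], [-0.0371, 0.0106, 0.0058, -0.01, 0.01, 6.41, -1.0], [-0.0356, 0.0147, 0.0058, -0.01, 0.01, 6.41, -1.0], [-0.0338, 0.0186, 0.0058, -0.01, 0.01, 6.41, -1.0], [-0.0315, 0.0222, 0.0058, -0.01, 0.01, 6.41, -1.0], [-0.0288, 0.0256, 0.0058, -0.01, 0.01, 6.41, -1.0]]]
```

>>> apply_moves --moves '[[[-0.034,-0.019,0.006,0,0,6.4,-1],[-0.036,-0.015,0.006,0,0,6.4,-1],[-0.037,-0.011,0.006,0,0,6.4,-1],[-0.038,-0.0065,0.006,0,0,6.4,-1],[-0.0385,-0.002,0.006,0,0,6.4,-1],[-0.0385,0.002,0.006,0,0,6.4,-1],[-0.038,0.0065,0.006,0,0,6.4,-1],[-0.037,0.0105,0.006,0,0,6.4,-1],[-0.0355,0.0145,0.006,0,0,6.4,-1],[-0.034,0.0185,0.006,0,0,6.4,-1],[-0.0315,0.022,0.006,0,0,6.4,-1],[-0.029,0.0255,0.006,0,0,6.4,-1]]]'

```text
time: 1.3
eef_pos: [0.545, 0.2356, 0.1494]
tcp_rot: [0.781, 0.625, -0.005, -0.001]
contact_force: [0.4, -0.3, -0.3]
opening: 0.998
```

```bash
python3 mv.py .55 .2545 .11 -10.2 4 -1
```

```text
t 1.3 p [0.545  0.2356 0.1494] jaw -12.6 open 0.998 F [ 0.4 -0.3 -0.3] q6 0.46
[[[0.005, 0.0003, 0.0098, -0.11, 0.09, -0.61, -1.0], [0.0049, 0.0003, 0.0098, -0.11, 0.09, -0.61, -1.0], [0.0049, 0.0003, 0.0098, -0.11, 0.09, -0.61, -1.0], [0.0049, 0.0004, 0.0098, -0.11, 0.09, -0.61, -1.0]]]
```

>>> apply_moves --moves '[[[0.005,0,0.01,-0.1,0.1,-0.6,-1],[0.005,0,0.01,-0.1,0.1,-0.6,-1],[0.005,0,0.01,-0.1,0.1,-0.6,-1],[0.004,0,0.008,-0.1,0.1,-0.5,-1],[0,0,0,0,0,0,-1]]]'

```text
time: 1.8
eef_pos: [0.5482, 0.2529, 0.1057]
tcp_rot: [0.768, 0.64, -0.002, -0.001]
contact_force: [0.3, -0.2, -1.0]
opening: 1.002
```

```bash
python3 - <<'E'
from h import *
a=snap("top","t1");b=snap("side","s1");p=ctrl.get_state()["eef_pos"];print(p,proj("top",p),proj("side",p))
f=lambda i,x,y,w,h,k:cv2.resize(i[y:y+h,x:x+w],None,fx=k,fy=k,interpolation=cv2.INTER_CUBIC)[...,::-1]
x,y=proj("top",p).astype(int);u,v=proj("side",p).astype(int)
o=np.hstack([f(a,x-40,y-40,80,80,5),f(b,u-40,v-40,80,80,5)])
cv2.imwrite('pics/c2.png',(255*(o/255.)**.6).astype('uint8'));print(x,y,u,v)
E
python3 mv.py .55 .2545 .02 -10.2 5 -1
```

```text
[0.54904566 0.25267304 0.10711798] [154.5 196.5] [234.1 151.4]
154 196 234 151
t 1.9 p [0.549  0.2527 0.1071] jaw -10.4 open 1.001 F [ 0.3 -0.5  0.3] q6 0.44
[[[0.0004, 0.0002, 0.0174, -0.03, 0.0, -0.04, -1.0], [0.0004, 0.0002, 0.0174, -0.03, 0.0, -0.04, -1.0], [0.0004, 0.0002, 0.0174, -0.03, 0.0, -0.04, -1.0], [0.0004, 0.0001, 0.0174, -0.03, 0.0, -0.04, -1.0], [0.0004, 0.0001, 0.0174, -0.03, 0.0, -0.04, -1.0]]]
```

View pics/c2.png

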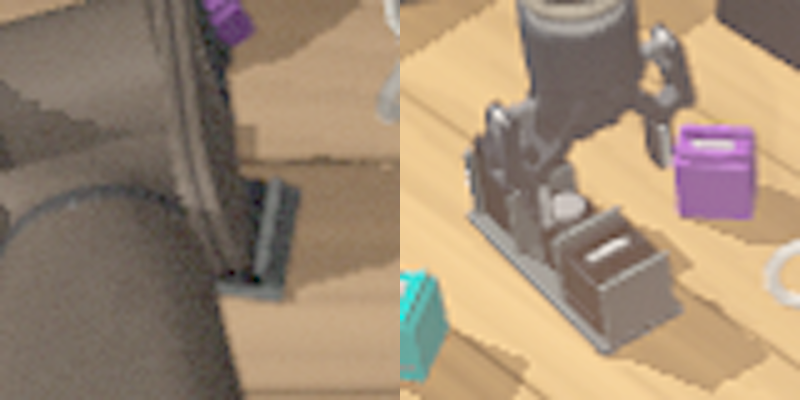

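The side crop shows the open fingers straddling the pack along rack x, with tips near (535,245) and (663,160). Their midpoint matches the projected TCP, so I descend and watch the force.

>>> apply_moves --moves '[[[0.001,0.001,0.018,0,0,0,-1],[0.001,0,0.018,0,0,0,-1],[0,0,0.018,0,0,0,-1],[0,0,0.017,0,0,0,-1],[0,0,0.012,0,0,0,-1],[0,0,0.001,0,0,0,-1]]]'

```text
time: 2.5
eef_pos: [0.5536, 0.2586, 0.0266]
tcp_rot: [0.766, 0.642, 0.004, 0.002]
contact_force: [0.0, -0.4, -0.3]
opening: 1.0
```

```bash
python3 mv.py .55 .2545 .02 -10.2 2 -1
```

```text
t 2.5 p [0.5536 0.2586 0.0266] jaw -10.1 open 1.0 F [ 0.  -0.4 -0.3] q6 0.45
[[[-0.0024, -0.0014, 0.0033, 0.24, -0.13, 0.06, -1.0], [-0.0024, -0.0014, 0.0033, 0.24, -0.13, 0.06, -1.0]]]
```

>>> apply_moves --moves '[[[-0.0024,-0.0014,0.0033,0.25,-0.13,0,-1],[-0.0024,-0.0014,0.0033,0.25,-0.13,0,-1],[0,0,0,0,0,0,-1]]]'

```text
time: 2.8
eef_pos: [0.551, 0.2548, 0.0216]
tcp_rot: [0.766, 0.643, 0.001, 0.0]
contact_force: [-0.3, 0.1, -0.1]
opening: 1.003
```

```bash
python3 mv.py .55 .2545 .02 -10.2 1 -1
```

```text
t 2.8 p [0.551  0.2548 0.0216] jaw -10.0 open 1.003 F [-0.3  0.1 -0.1] q6 0.44
[[[-0.0005, -0.001, 0.0016, 0.11, -0.05, 0.17, -1.0]]]
```

Close the fingers.

>>> apply_moves --moves '[[[-0.0005,-0.001,0.0016,0.1,0,0,-1],[0,0,0,0,0,0,1],[0,0,0,0,0,0,1],[0,0,0,0,0,0,1],[0,0,0,0,0,0,1],[0,0,0,0,0,0,1],[0,0,0,0,0,0,1],[0,0,0,0,0,0,1],[0,0,0,0,0,0,1]]]' --force 40

```text
time: 3.7
eef_pos: [0.5509, 0.2547, 0.0217]
tcp_rot: [0.766, 0.642, 0.002, 0.0]
contact_force: [-0.3, 0.6, -0.4]
opening: 0.651
```

```bash
python3 mv.py .55 .2545 .12 -10.2 8 1
```

```text
t 3.7 p [0.5509 0.2547 0.0217] jaw -10.1 open 0.651 F [-0.3  0.6 -0.4] q6 0.44
[[[-0.0, -0.0001, -0.0123, 0.02, -0.02, 0.02, 1.0], [-0.0, -0.0001, -0.0123, 0.02, -0.02, 0.02, 1.0], [-0.0, -0.0001, -0.0123, 0.02, -0.02, 0.02, 1.0], [-0.0, -0.0001, -0.0123, 0.02, -0.02, 0.02, 1.0], [-0.0, -0.0001, -0.0123, 0.02, -0.02, 0.02, 1.0], [-0.0, -0.0001, -0.0123, 0.02, -0.02, 0.02, 1.0], [-0.0, -0.0001, -0.0123, 0.02, -0.02, 0.02, 1.0], [-0.0, -0.0001, -0.0123, 0.02, -0.02, 0.02, 1.0]]]
```

>>> apply_moves --moves '[[[0,0,-0.01,0,0,0,1],[0,0,-0.012,0,0,0,1],[0,0,-0.015,0,0,0,1],[0,0,-0.018,0,0,0,1],[0,0,-0.02,0,0,0,1],[0,0,-0.02,0,0,0,1],[0,0,-0.01,0,0,0,1],[0,0,0,0,0,0,1]]]'

```text
time: 4.5
eef_pos: [0.5484, 0.2538, 0.1334]
tcp_rot: [0.766, 0.643, -0.0, -0.001]
contact_force: [0.0, 0.8, -2.9]
opening: 0.652
```

```bash
python3 mv.py .448 .07 .12 -90 12 1
```

```text
t 4.5 p [0.5484 0.2538 0.1334] jaw -10.0 open 0.652 F [ 0.   0.8 -2.9] q6 0.44
[[[-0.0165, -0.0056, 0.0011, -0.01, 0.0, 6.66, 1.0], [-0.0171, -0.0036, 0.0011, -0.01, 0.0, 6.66, 1.0], [-0.0174, -0.0016, 0.0011, -0.01, 0.0, 6.66, 1.0], [-0.0174, 0.0004, 0.0011, -0.01, 0.0, 6.66, 1.0], [-0.0173, 0.0024, 0.0011, -0.01, 0.0, 6.66, 1.0], [-0.0169, 0.0044, 0.0011, -0.01, 0.0, 6.66, 1.0], [-0.0162, 0.0064, 0.0011, -0.01, 0.0, 6.66, 1.0], [-0.0154, 0.0082, 0.0011, -0.01, 0.0, 6.66, 1.0], [-0.0143, 0.0099, 0.0011, -0.01, 0.0, 6.66, 1.0], [-0.0131, 0.0115, 0.0011, -0.01, 0.0, 6.66, 1.0], [-0.0117, 0.013, 0.0011, -0.01, 0.0, 6.66, 1.0], [-0.0101, 0.0142, 0.0011, -0.01, 0.0, 6.66, 1.0]]]
```

>>> apply_moves --moves '[[[-0.0165,-0.0055,0,0,0,6.65,1],[-0.017,-0.0035,0,0,0,6.65,1],[-0.0175,-0.0015,0,0,0,6.65,1],[-0.0175,0.0005,0.001,0,0,6.65,1],[-0.0175,0.0025,0.001,0,0,6.65,1],[-0.017,0.0045,0.001,0,0,6.65,1],[-0.016,0.0065,0.001,0,0,6.65,1],[-0.0155,0.008,0.001,0,0,6.65,1],[-0.0145,0.01,0.001,0,0,6.65,1],[-0.013,0.0115,0.001,0,0,6.65,1],[-0.0115,0.013,0.001,0,0,6,1],[0,0,0,0,0,0,1]]]'

```text
time: 5.7
eef_pos: [0.4417, 0.0807, 0.1166]
tcp_rot: [0.999, 0.039, -0.008, -0.0]
contact_force: [-0.8, -0.9, -4.9]
opening: 0.65
```

```bash
python3 mv.py .448 .07 .05 -90 6 1
```

```text
t 5.7 p [0.4417 0.0807 0.1166] jaw -85.5 open 0.65 F [-0.8 -0.9 -4.9] q6 1.45
[[[0.0011, 0.0019, 0.0111, -0.0, 0.15, 0.75, 1.0], [0.0011, 0.0019, 0.0111, -0.0, 0.15, 0.75, 1.0], [0.0011, 0.0018, 0.0111, -0.0, 0.15, 0.75, 1.0], [0.0011, 0.0018, 0.0111, -0.0, 0.15, 0.75, 1.0], [0.0011, 0.0018, 0.0111, -0.0, 0.15, 0.75, 1.0], [0.001, 0.0018, 0.0111, -0.0, 0.15, 0.75, 1.0]]]
```

>>> apply_moves --moves '[[[0.001,0.002,0.011,0,0.15,0.75,1],[0.001,0.002,0.011,0,0.15,0.75,1],[0.001,0.002,0.011,0,0.15,0.75,1],[0.001,0.002,0.011,0,0.15,0.75,1],[0.001,0.002,0.01,0,0.15,0.75,1],[0.001,0.001,0.005,0,0.15,0.7,1],[0,0,0,0,0,0,1]]]'

```text
time: 6.4
eef_pos: [0.4476, 0.0711, 0.0499]
tcp_rot: [1.0, 0.001, -0.001, -0.001]
contact_force: [-0.2, 0.7, -4.2]
opening: 0.656
```

```bash
python3 mv.py .448 .07 .022 -90 6 1
```

```text
t 6.4 p [0.4476 0.0711 0.0499] jaw -89.9 open 0.656 F [-0.2  0.7 -4.2] q6 1.5
[[[0.0001, 0.0002, 0.0046, -0.02, 0.02, 0.01, 1.0], [0.0001, 0.0002, 0.0046, -0.02, 0.02, 0.01, 1.0], [0.0001, 0.0002, 0.0046, -0.02, 0.02, 0.01, 1.0], [0.0001, 0.0002, 0.0046, -0.02, 0.02, 0.01, 1.0], [0.0001, 0.0002, 0.0046, -0.02, 0.02, 0.01, 1.0], [0.0001, 0.0002, 0.0046, -0.02, 0.02, 0.01, 1.0]]]
```

>>> apply_moves --moves '[[[0,0,0.006,0,0,0,1],[0,0,0.006,0,0,0,1],[0,0,0.006,0,0,0,1],[0,0,0.005,0,0,0,1],[0,0,0.003,0,0,0,1],[0,0,0.002,0,0,0,1],[0,0,0,0,0,0,1]]]'

```text
time: 7.1
eef_pos: [0.4489, 0.0714, 0.0204]
tcp_rot: [1.0, 0.001, 0.0, -0.001]
contact_force: [-0.5, -0.1, -3.6]
opening: 0.651
```

```bash
python3 mv.py .448 .07 .0175 -90 3 1
```

```text
t 7.1 p [0.4489 0.0714 0.0204] jaw -89.9 open 0.651 F [-0.5 -0.1 -3.6] q6 1.5
[[[-0.0003, 0.0005, 0.001, -0.03, -0.0, 0.03, 1.0], [-0.0003, 0.0005, 0.001, -0.03, -0.0, 0.03, 1.0], [-0.0003, 0.0005, 0.001, -0.03, -0.0, 0.03, 1.0]]]
```

>>> apply_moves --moves '[[[0,0,0.0015,0,0,0,1],[0,0,0.0012,0,0,0,1],[0,0,0.001,0,0,0,1],[0,0,0.001,0,0,0,1],[0,0,0,0,0,0,1]]]'

```text
time: 7.6
eef_pos: [0.4499, 0.0714, 0.0181]
tcp_rot: [1.0, 0.001, -0.0, -0.001]
contact_force: [-0.7, -0.7, -3.5]
opening: 0.647
```

>>> apply_moves --moves '[[[0,0,0.0015,0,0,0,1],[0,0,0.001,0,0,0,1],[0,0,0,0,0,0,1]]]'

```text
time: 7.9
eef_pos: [0.4506, 0.0714, 0.0179]
tcp_rot: [1.0, 0.001, -0.0, -0.0]
contact_force: [0.1, 0.3, -3.7]
opening: 0.65
```

>>> apply_moves --moves '[[[0,0,0.002,0,0,0,1],[0,0,0.002,0,0,0,1]]]'

```text
time: 8.1
eef_pos: [0.451, 0.0714, 0.0177]
tcp_rot: [1.0, 0.002, -0.003, -0.0]
contact_force: [-10.3, -0.5, 19.5]
opening: 0.651
```

Contact with the mat is confirmed, so I release.

>>> apply_moves --moves '[[[0,0,-0.001,0,0,0,1],[0,0,0,0,0,0,-1],[0,0,0,0,0,0,-1],[0,0,0,0,0,0,-1],[0,0,0,0,0,0,-1],[0,0,-0.01,0,0,0,-1],[0,0,-0.02,0,0,0,-1],[0,0,-0.025,0,0,0,-1],[0,0,-0.03,0,0,0,-1],[0,0,-0.015,0,0,0,-1],[0,0,0,0,0,0,-1]]]'

```text
time: 9.2
eef_pos: [0.4533, 0.0711, 0.1255]
tcp_rot: [1.0, 0.001, 0.0, -0.0]
contact_force: [-0.6, -0.1, -1.0]
opening: 0.999
```

```bash
python3 - <<'E'
from h import *
a=snap("top","t2");b=snap("side","s2");p=ctrl.get_state()["eef_pos"];print(p)
f=lambda i,x,y,w,h,k:cv2.resize(i[y:y+h,x:x+w],None,fx=k,fy=k,interpolation=cv2.INTER_CUBIC)[...,::-1]
o=np.hstack([f(a,190,200,80,80,5),f(b,215,170,80,80,5)])
cv2.imwrite('pics/c3.png',(255*(o/255.)**.6).astype('uint8'));print(proj("top",[.4495,.0714,.062]),proj("side",[.4495,.0714,.062]))
E
python3 mv.py .45 .0714 .11 0 12 -1
```

```text
[0.45194884 0.07117056 0.12314786]
[221.5 234.3] [251.4 204.5]
t 9.3 p [0.4519 0.0712 0.1231] jaw -89.8 open 1.001 F [-0.1  0.5 -0.4] q6 1.5
[[[-0.0002, -0.0, 0.0011, -0.02, 0.01, -7.49, -1.0], [-0.0002, -0.0, 0.0011, -0.02, 0.01, -7.49, -1.0], [-0.0001, -0.0001, 0.0011, -0.02, 0.01, -7.49, -1.0], [-0.0001, -0.0001, 0.0011, -0.02, 0.01, -7.49, -1.0], [-0.0001, -0.0001, 0.0011, -0.02, 0.01, -7.49, -1.0], [-0.0001, -0.0001, 0.0011, -0.02, 0.01, -7.49, -1.0], [-0.0001, -0.0001, 0.0011, -0.02, 0.01, -7.49, -1.0], [-0.0001, -0.0001, 0.0011, -0.02, 0.01, -7.49, -1.0], [-0.0001, -0.0001, 0.0011, -0.02, 0.01, -7.49, -1.0], [-0.0, -0.0002, 0.0011, -0.02, 0.01, -7.49, -1.0], [-0.0, -0.0002, 0.0011, -0.02, 0.01, -7.49, -1.0], [-0.0, -0.0002, 0.0011, -0.02, 0.01, -7.49, -1.0]]]
```

View pics/c3.png

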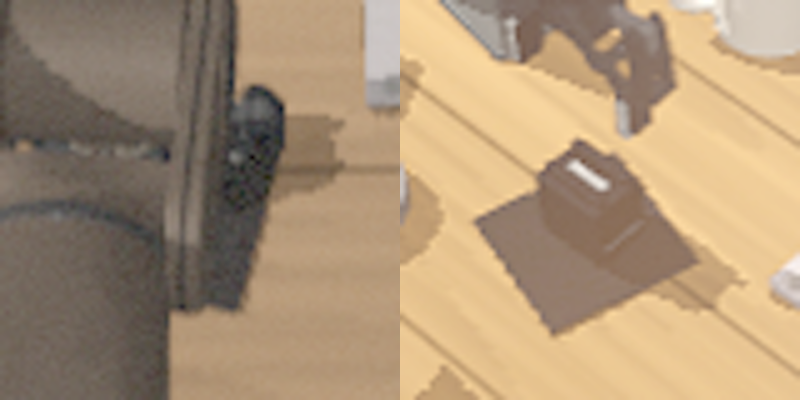

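The pack stands upright on the mat, its label at side px (252.8,205), close to the predicted point. I turn the wrist 90°.

>>> apply_moves --moves '[[[0,0,0.001,0,0,-7.5,-1],[0,0,0.001,0,0,-7.5,-1],[0,0,0.001,0,0,-7.5,-1],[0,0,0.001,0,0,-7.5,-1],[0,0,0.001,0,0,-7.5,-1],[0,0,0.001,0,0,-7.5,-1],[0,0,0.001,0,0,-7.5,-1],[0,0,0.001,0,0,-7.5,-1],[0,0,0.001,0,0,-7.5,-1],[0,0,0.001,0,0,-7.5,-1],[0,0,0.001,0,0,-7,-1],[0,0,0,0,0,0,-1]]]'

```text
time: 10.5
eef_pos: [0.4377, 0.0718, 0.0921]
tcp_rot: [0.734, 0.679, -0.014, -0.015]
contact_force: [-0.7, -0.1, 0.2]
opening: 0.996
```

```bash
python3 mv.py .45 .0714 .055 0 5 -1
```

```text
t 10.5 p [0.4377 0.0718 0.0921] jaw -4.5 open 0.996 F [-0.7 -0.1  0.2] q6 0.01
[[[0.0001, 0.0028, 0.0073, -0.47, -0.02, -0.9, -1.0], [0.0001, 0.0027, 0.0073, -0.47, -0.02, -0.9, -1.0], [0.0, 0.0026, 0.0074, -0.47, -0.02, -0.9, -1.0], [-0.0, 0.0026, 0.0074, -0.47, -0.02, -0.9, -1.0], [-0.0, 0.0025, 0.0074, -0.47, -0.02, -0.9, -1.0]]]
```

>>> apply_moves --moves '[[[0,0.005,0.001,-0.6,0,-1,-1],[0,0.004,0.002,-0.6,0,-1,-1],[0,0.003,0.007,-0.5,0,-1,-1],[0,0.002,0.008,-0.4,0,-0.8,-1],[0,0.001,0.008,-0.3,0,-0.7,-1],[0,0,0.004,0,0,0,-1],[0,0,0,0,0,0,-1]]]'

```text
time: 11.2
eef_pos: [0.4515, 0.071, 0.0562]
tcp_rot: [0.707, 0.707, 0.0, -0.001]
contact_force: [-0.1, 0.5, -0.6]
opening: 0.999
```

```bash
python3 mv.py .45 .0714 .02 0 4 -1
```

```text
t 11.2 p [0.4515 0.071  0.0562] jaw -0.0 open 0.999 F [-0.1  0.5 -0.6] q6 -0.07
[[[0.0001, -0.0004, 0.0091, -0.02, -0.03, -0.01, -1.0], [0.0001, -0.0004, 0.0091, -0.02, -0.03, -0.01, -1.0], [0.0001, -0.0004, 0.0091, -0.02, -0.03, -0.01, -1.0], [0.0001, -0.0004, 0.0091, -0.02, -0.03, -0.01, -1.0]]]
```

>>> apply_moves --moves '[[[0,-0.0005,0.009,0,0,0,-1],[0,-0.0005,0.009,0,0,0,-1],[0,-0.0005,0.009,0,0,0,-1],[0,-0.0005,0.006,0,0,0,-1],[0,0,0.001,0,0,0,-1],[0,0,0,0,0,0,-1]]]'

```text
time: 11.8
eef_pos: [0.4491, 0.0711, 0.0189]
tcp_rot: [0.707, 0.707, 0.0, -0.001]
contact_force: [0.3, -0.1, 0.2]
opening: 1.001
```

```bash
python3 mv.py .45 .0714 .019 0 1 -1
```

```text
t 11.8 p [0.4491 0.0711 0.0189] jaw -0.1 open 1.001 F [ 0.3 -0.1  0.2] q6 -0.07
[[[0.0003, 0.0009, -0.0001, -0.1, -0.1, -0.06, -1.0]]]
```

>>> apply_moves --moves '[[[0,0,0,0,0,0,1],[0,0,0,0,0,0,1],[0,0,0,0,0,0,1],[0,0,0,0,0,0,1],[0,0,0,0,0,0,1],[0,0,0,0,0,0,1],[0,0,0,0,0,0,1],[0,0,0,0,0,0,1],[0,0,0,0,0,0,1],[0,0,0,0,0,0,1]]]' --force 40

```text
time: 12.8
eef_pos: [0.4507, 0.0709, 0.02]
tcp_rot: [0.707, 0.707, 0.001, 0.0]
contact_force: [0.9, 0.0, -1.0]
opening: 0.513
```

```bash
python3 mv.py .45 .0714 .17 0 9 1
```

```text
t 12.8 p [0.4507 0.0709 0.02  ] jaw -0.1 open 0.513 F [ 0.9  0.  -1. ] q6 -0.07
[[[0.0001, -0.0, -0.0167, 0.02, -0.01, -0.01, 1.0], [0.0001, -0.0, -0.0167, 0.02, -0.01, -0.01, 1.0], [0.0001, -0.0, -0.0167, 0.02, -0.01, -0.01, 1.0], [0.0001, -0.0, -0.0167, 0.02, -0.01, -0.01, 1.0], [0.0001, -0.0, -0.0167, 0.02, -0.01, -0.01, 1.0], [0.0001, -0.0001, -0.0167, 0.02, -0.01, -0.01, 1.0], [0.0001, -0.0001, -0.0167, 0.02, -0.01, -0.01, 1.0], [0.0001, -0.0001, -0.0167, 0.02, -0.01, -0.01, 1.0], [0.0001, -0.0001, -0.0167, 0.02, -0.01, -0.01, 1.0]]]
```

>>> apply_moves --moves '[[[0,0,-0.012,0,0,0,1],[0,0,-0.015,0,0,0,1],[0,0,-0.017,0,0,0,1],[0,0,-0.02,0,0,0,1],[0,0,-0.02,0,0,0,1],[0,0,-0.02,0,0,0,1],[0,0,-0.016,0,0,0,1],[0,0,-0.006,0,0,0,1],[0,0,0,0,0,0,1]]]'

```text
time: 13.7
eef_pos: [0.4426, 0.0715, 0.1488]
tcp_rot: [0.707, 0.707, -0.004, -0.006]
contact_force: [0.6, -0.9, -3.7]
opening: 0.508
```

```bash
python3 mv.py .61 -.133 .14 0.3 11 1
```

```text
t 13.7 p [0.4426 0.0715 0.1488] jaw -0.0 open 0.508 F [ 0.6 -0.9 -3.7] q6 -0.07
[[[-0.0186, 0.0152, 0.0005, -0.08, -0.01, -0.03, 1.0], [-0.0186, 0.0152, 0.0005, -0.08, -0.01, -0.03, 1.0], [-0.0186, 0.0152, 0.0006, -0.08, -0.01, -0.03, 1.0], [-0.0186, 0.0152, 0.0006, -0.08, -0.01, -0.03, 1.0], [-0.0186, 0.0152, 0.0006, -0.08, -0.01, -0.03, 1.0], [-0.0186, 0.0152, 0.0006, -0.08, -0.01, -0.03, 1.0], [-0.0186, 0.0152, 0.0007, -0.08, -0.01, -0.03, 1.0], [-0.0186, 0.0152, 0.0007, -0.08, -0.01, -0.03, 1.0], [-0.0186, 0.0152, 0.0007, -0.08, -0.01, -0.03, 1.0], [-0.0187, 0.0151, 0.0007, -0.08, -0.01, -0.03, 1.0], [-0.0187, 0.0151, 0.0008, -0.08, -0.01, -0.03, 1.0]]]
```

>>> apply_moves --moves '[[[-0.0185,0.015,0,0,0,0,1],[-0.0185,0.015,0,-0.1,0,0,1],[-0.0185,0.015,0,-0.1,0,0,1],[-0.0185,0.015,0,-0.1,0,0,1],[-0.0185,0.015,0,-0.1,0,0,1],[-0.0185,0.015,0,-0.1,0,0,1],[-0.0185,0.015,0,-0.1,0,0,1],[-0.0185,0.015,0,-0.1,0,0,1],[-0.0185,0.015,0,-0.1,0,0,1],[-0.018,0.015,0,0,0,0,1],[-0.008,0.006,0,0,0,0,1],[0,0,0,0,0,0,1]]]'

```text
time: 14.9
eef_pos: [0.5914, -0.1246, 0.1248]
tcp_rot: [0.707, 0.707, -0.007, -0.017]
contact_force: [-0.2, 0.1, -4.0]
opening: 0.513
```

```bash
python3 mv.py .61 -.133 .11 0.3 4 1
```

```text
t 14.9 p [ 0.5914 -0.1246  0.1248] jaw 0.1 open 0.513 F [-0.2  0.1 -4. ] q6 -0.38
[[[-0.0022, 0.0048, 0.0035, -0.49, -0.19, -0.06, 1.0], [-0.0022, 0.0047, 0.0036, -0.49, -0.19, -0.06, 1.0], [-0.0021, 0.0047, 0.0036, -0.49, -0.19, -0.06, 1.0], [-0.0021, 0.0047, 0.0037, -0.49, -0.19, -0.06, 1.0]]]
```

>>> apply_moves --moves '[[[-0.003,0.005,0.001,-0.5,-0.2,0,1],[-0.003,0.005,0.002,-0.5,-0.2,0,1],[-0.002,0.005,0.003,-0.5,-0.2,0,1],[-0.002,0.005,0.003,-0.5,-0.2,0,1],[0,0,0,0,0,0,1],[0,0,0,0,0,0,1]]]'

```text
time: 15.5
eef_pos: [0.6099, -0.1313, 0.1123]
tcp_rot: [0.706, 0.708, -0.0, -0.001]
contact_force: [-0.2, -0.7, -4.6]
opening: 0.511
```

```bash
python3 mv.py .61 -.133 .10 0.3 3 1
python3 - <<'E'
from h import *
a=snap("top","t3");b=snap("side","s3");p=np.array(ctrl.get_state()["eef_pos"]);print(p)
f=lambda i,x,y,w,h,k:cv2.resize(i[y:y+h,x:x+w],None,fx=k,fy=k,interpolation=cv2.INTER_CUBIC)[...,::-1]
o=np.hstack([f(a,250,140,80,80,5),f(b,290,150,80,80,5)])
cv2.imwrite('pics/c4.png',(255*(o/255.)**.6).astype('uint8'))
for d in((-.022,.0285),(-.022,-.0275),(.022,.0285),(.022,-.0275)): print((proj("side",p+[*d,-.016])-[290,150])*5+[402,2],(proj("top",p+[*d,-.016])-[250,140])*5+2)
E
```

```text
t 15.5 p [ 0.6099 -0.1313  0.1123] jaw 0.2 open 0.511 F [-0.2 -0.7 -4.6] q6 -0.38
[[[-0.0006, 0.0, 0.0041, -0.04, -0.03, -0.03, 1.0], [-0.0006, 0.0, 0.0041, -0.04, -0.03, -0.03, 1.0], [-0.0006, 0.0, 0.0041, -0.04, -0.03, -0.03, 1.0]]]
[ 0.60985532 -0.13143519  0.11241705]
[561.5 257.5] [169.5 216. ]
[632. 305.] [270.  215.5]
[607. 218.] [168.5 140. ]
[677. 264.] [268.  139.5]
```

View pics/c4.png

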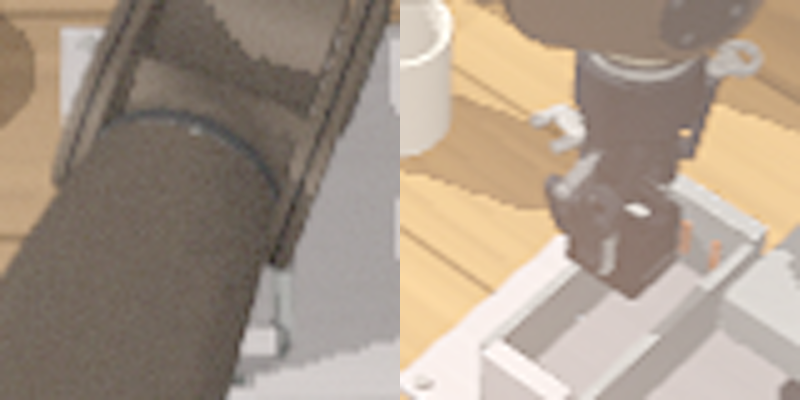

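The side view shows the pack held upright over the channel between the walls, its near bottom corner at (627,297) in the crop, within about 1.5 px of prediction. I descend.

>>> apply_moves --moves '[[[0.001,0,0.006,0,0,0,1],[0.001,0,0.007,0,0,0,1],[0.001,0,0.005,0,0,0,1],[0,0,0.002,0,0,0,1],[0,0,0,0,0,0,1]]]'

```text
time: 16.1
eef_pos: [0.6094, -0.1279, 0.0905]
tcp_rot: [0.706, 0.708, -0.0, -0.001]
contact_force: [0.5, 0.4, -4.2]
opening: 0.512
```

```bash
python3 mv.py .61 -.134 .075 0.3 4 1
```

```text
t 16.1 p [ 0.6094 -0.1279  0.0905] jaw 0.2 open 0.512 F [ 0.5  0.4 -4.2] q6 -0.37
[[[-0.0015, 0.0002, 0.0039, -0.03, -0.02, -0.03, 1.0], [-0.0015, 0.0001, 0.0039, -0.03, -0.02, -0.03, 1.0], [-0.0015, 0.0001, 0.0039, -0.03, -0.02, -0.03, 1.0], [-0.0015, 0.0001, 0.0039, -0.03, -0.02, -0.03, 1.0]]]
```

Tool x points to -y, so I had the sign wrong there. Correcting in y before descending.

>>> apply_moves --moves '[[[-0.004,0,-0.001,0,0,0,1],[-0.002,0,0,0,0,0,1],[0,0,0,0,0,0,1]]]'

```text
time: 16.4
eef_pos: [0.6096, -0.1346, 0.0917]
tcp_rot: [0.706, 0.708, -0.0, -0.001]
contact_force: [0.2, -0.1, -3.0]
opening: 0.511
```

```bash
python3 mv.py .61 -.134 .055 0.3 5 1
```

```text
t 16.4 p [ 0.6096 -0.1346  0.0917] jaw 0.2 open 0.511 F [ 0.2 -0.1 -3. ] q6 -0.38
[[[0.0001, 0.0001, 0.0073, -0.02, -0.02, -0.02, 1.0], [0.0001, 0.0001, 0.0073, -0.02, -0.02, -0.02, 1.0], [0.0001, 0.0001, 0.0073, -0.02, -0.02, -0.02, 1.0], [0.0001, 0.0001, 0.0073, -0.02, -0.02, -0.02, 1.0], [0.0001, 0.0001, 0.0073, -0.02, -0.02, -0.02, 1.0]]]
```

>>> apply_moves --moves '[[[0,0,0.007,0,0,0,1],[0,0,0.007,0,0,0,1],[0,0,0.007,0,0,0,1],[0,0,0.005,0,0,0,1],[0,0,0,0,0,0,1]]]'

```text
time: 16.9
eef_pos: [0.6095, -0.1347, 0.0634]
tcp_rot: [0.706, 0.708, -0.0, -0.001]
contact_force: [0.4, 0.5, -3.6]
opening: 0.512
```

```bash
python3 mv.py .61 -.134 .027 0.3 6 1
```

```text
t 16.9 p [ 0.6095 -0.1347  0.0634] jaw 0.2 open 0.512 F [ 0.4  0.5 -3.6] q6 -0.38
[[[0.0001, 0.0001, 0.0061, -0.02, -0.01, -0.02, 1.0], [0.0001, 0.0001, 0.0061, -0.02, -0.01, -0.02, 1.0], [0.0001, 0.0001, 0.0061, -0.02, -0.01, -0.02, 1.0], [0.0001, 0.0001, 0.0061, -0.02, -0.01, -0.02, 1.0], [0.0001, 0.0001, 0.0061, -0.02, -0.01, -0.02, 1.0], [0.0001, 0.0001, 0.0061, -0.02, -0.01, -0.02, 1.0]]]
```

No side forces and the pack's bottom is below the wall tops, so the descent continues.

>>> apply_moves --moves '[[[0,0,0.006,0,0,0,1],[0,0,0.006,0,0,0,1],[0,0,0.006,0,0,0,1],[0,0,0.006,0,0,0,1],[0,0,0.005,0,0,0,1],[0,0,0.002,0,0,0,1],[0,0,0.001,0,0,0,1]]]'

```text
time: 17.6
eef_pos: [0.6095, -0.1345, 0.0283]
tcp_rot: [0.706, 0.708, -0.0, -0.001]
contact_force: [0.1, 0.0, -3.0]
opening: 0.507
```

```bash
python3 mv.py .61 -.134 .024 0.3 2 1
```

```text
t 17.6 p [ 0.6095 -0.1345  0.0283] jaw 0.2 open 0.507 F [ 0.1  0.  -3. ] q6 -0.38
[[[0.0003, 0.0003, 0.0021, -0.07, -0.05, -0.06, 1.0], [0.0003, 0.0003, 0.0021, -0.07, -0.05, -0.06, 1.0]]]
```

>>> apply_moves --moves '[[[0,0,0.002,0,0,0,1],[0,0,0.002,0,0,0,1],[0,0,0.0015,0,0,0,1]]]'

```text
time: 17.9
eef_pos: [0.61, -0.1348, 0.024]
tcp_rot: [0.706, 0.708, -0.0, -0.001]
contact_force: [-4.7, 1.0, 8.3]
opening: 0.509
```

Floor contact is confirmed, so I release and lift.

>>> apply_moves --moves '[[[0,0,-0.0005,0,0,0,-1],[0,0,0,0,0,0,-1],[0,0,0,0,0,0,-1],[0,0,0,0,0,0,-1],[0,0,-0.01,0,0,0,-1],[0,0,-0.02,0,0,0,-1],[0,0,-0.025,0,0,0,-1],[0,0,-0.03,0,0,0,-1],[0,0,-0.03,0,0,0,-1],[0,0,-0.015,0,0,0,1],[0,0,0,0,0,0,1]]]'

```text
time: 19.0
eef_pos: [0.6127, -0.1359, 0.1661]
tcp_rot: [0.706, 0.708, 0.002, 0.003]
contact_force: [0.4, 0.1, 0.5]
opening: 0.691
```

```bash
python3 mv.py .470 -.133 .15 0.3 8 1
```

```text
t 19.0 p [ 0.6127 -0.1359  0.1661] jaw 0.2 open 0.691 F [0.4 0.1 0.5] q6 -0.38
[[[0.0004, -0.0179, 0.0019, 0.05, 0.02, -0.01, 1.0], [0.0004, -0.0179, 0.0019, 0.05, 0.02, -0.01, 1.0], [0.0004, -0.0179, 0.0019, 0.05, 0.02, -0.01, 1.0], [0.0004, -0.0179, 0.0019, 0.05, 0.02, -0.01, 1.0], [0.0004, -0.0178, 0.0019, 0.05, 0.02, -0.01, 1.0], [0.0004, -0.0178, 0.002, 0.05, 0.02, -0.01, 1.0], [0.0005, -0.0178, 0.002, 0.05, 0.02, -0.01, 1.0], [0.0005, -0.0178, 0.002, 0.05, 0.02, -0.01, 1.0]]]
```

```bash
python3 mv.py .475 -.133 .16 -89.7 12 1
```

```text
t 19.0 p [ 0.6127 -0.1359  0.1661] jaw 0.2 open 0.691 F [0.4 0.1 0.5] q6 -0.38
[[[0.0003, -0.0115, 0.0004, 0.04, -0.02, 7.49, 1.0], [-0.0012, -0.0114, 0.0004, 0.04, -0.02, 7.49, 1.0], [-0.0027, -0.0112, 0.0004, 0.04, -0.02, 7.49, 1.0], [-0.0041, -0.0107, 0.0004, 0.04, -0.02, 7.49, 1.0], [-0.0055, -0.0101, 0.0005, 0.04, -0.02, 7.49, 1.0], [-0.0068, -0.0093, 0.0005, 0.04, -0.02, 7.49, 1.0], [-0.0079, -0.0083, 0.0005, 0.04, -0.02, 7.49, 1.0], [-0.0089, -0.0072, 0.0005, 0.04, -0.02, 7.49, 1.0], [-0.0098, -0.006, 0.0005, 0.04, -0.02, 7.49, 1.0], [-0.0105, -0.0047, 0.0005, 0.04, -0.02, 7.49, 1.0], [-0.011, -0.0033, 0.0005, 0.04, -0.02, 7.49, 1.0], [-0.0113, -0.0018, 0.0005, 0.04, -0.02, 7.49, 1.0]]]
```

>>> apply_moves --moves '[[[0,-0.0115,-0.0005,0,0,7.5,1],[-0.001,-0.0115,-0.0005,0,0,7.5,1],[-0.0025,-0.011,-0.0005,0,0,7.5,1],[-0.004,-0.0105,-0.0005,0,0,7.5,1],[-0.0055,-0.01,-0.0005,0,0,7.5,1],[-0.007,-0.0095,-0.0005,0,0,7.5,1],[-0.008,-0.0085,-0.0005,0,0,7.5,1],[-0.009,-0.007,-0.0005,0,0,7.5,1],[-0.01,-0.006,-0.0005,0,0,7.5,1],[-0.0105,-0.0045,-0.0005,0,0,7.5,1],[-0.011,-0.003,0,0,0,7,1],[0,0,0,0,0,0,1]]]'

```text
time: 20.2
eef_pos: [0.4728, -0.1263, 0.1526]
tcp_rot: [0.999, 0.042, -0.009, -0.005]
contact_force: [0.0, -0.5, 0.4]
opening: -0.004
```

```bash
python3 - <<'E'
from h import *
a=snap("top","t4");b=snap("side","s4")
f=lambda i,x,y,w,h,k:cv2.resize(i[y:y+h,x:x+w],None,fx=k,fy=k,interpolation=cv2.INTER_CUBIC)[...,::-1]
o=np.hstack([f(a,250,130,80,100,5),f(b,290,150,80,100,5)])
cv2.imwrite('pics/c5.png',(255*(o/255.)**.6).astype('uint8'))
E
python3 mv.py .475 -.133 .12 -89.7 5 1
```

```text
t 20.3 p [ 0.474  -0.1266  0.1532] jaw -85.1 open 0.001 F [ 0.5 -0.5  0.2] q6 1.02
[[[0.0002, 0.0014, 0.0066, -0.11, 0.18, 0.93, 1.0], [0.0002, 0.0013, 0.0066, -0.11, 0.18, 0.93, 1.0], [0.0002, 0.0013, 0.0066, -0.11, 0.18, 0.93, 1.0], [0.0002, 0.0013, 0.0066, -0.11, 0.18, 0.93, 1.0], [0.0002, 0.0013, 0.0066, -0.11, 0.18, 0.93, 1.0]]]
```

View pics/c5.png

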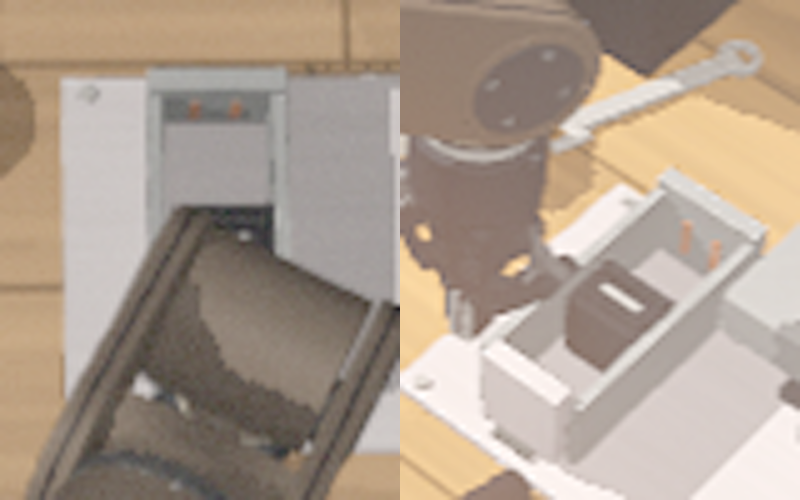

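The pack sits square in the channel (side crop). The screwdriver's handle lies just in front of the plate, so I keep the fingertips at z≥0.05.

>>> apply_moves --moves '[[[0,0.0014,0.008,-0.1,0.2,0.95,1],[0,0.0014,0.009,-0.1,0.2,0.95,1],[0,0.0014,0.01,-0.1,0.2,0.95,1],[0,0.0013,0.01,-0.1,0.2,0.95,1],[0,0.0013,0.01,-0.1,0.2,0.9,1],[0,0,0.01,0,0,0,1],[0,0,0.01,0,0,0,1],[0,0,0.008,0,0,0,1],[0,0,0,0,0,0,1]]]'

```text
time: 21.2
eef_pos: [0.4743, -0.1334, 0.0691]
tcp_rot: [1.0, 0.001, 0.0, -0.001]
contact_force: [0.1, -0.2, -0.8]
opening: 0.002
```

```bash
python3 mv.py .495 -.133 .052 -89.7 4 1
```

```text
t 21.2 p [ 0.4743 -0.1334  0.0691] jaw -89.9 open 0.002 F [ 0.1 -0.2 -0.8] q6 1.09
[[[0.0052, -0.0001, 0.0043, -0.03, -0.0, -0.05, 1.0], [0.0052, -0.0001, 0.0043, -0.03, -0.0, -0.05, 1.0], [0.0052, -0.0001, 0.0043, -0.03, -0.0, -0.05, 1.0], [0.0052, -0.0001, 0.0043, -0.03, -0.0, -0.05, 1.0]]]
```

>>> apply_moves --moves '[[[0.004,0,0.005,0,0,0,1],[0.005,0,0.005,0,0,0,1],[0.005,0,0.005,0,0,0,1],[0.005,0,0.002,0,0,0,1],[0.005,0,0,0,0,0,1],[0.005,0,0,0,0,0,1],[0.005,0,0,0,0,0,1]]]'

```text
time: 21.9
eef_pos: [0.5116, -0.1336, 0.0517]
tcp_rot: [1.0, 0.001, 0.0, -0.001]
contact_force: [-1.0, 0.5, 1.1]
opening: -0.001
```

```bash
python3 mv.py .585 -.133 .051 -89.7 10 1
```

```text
t 21.9 p [ 0.5116 -0.1336  0.0517] jaw -89.8 open -0.001 F [-1.   0.5  1.1] q6 1.12
[[[0.0073, -0.0, 0.0001, -0.01, -0.0, -0.01, 1.0], [0.0073, -0.0, 0.0001, -0.01, -0.0, -0.01, 1.0], [0.0073, -0.0, 0.0001, -0.01, -0.0, -0.01, 1.0], [0.0073, -0.0, 0.0001, -0.01, -0.0, -0.01, 1.0], [0.0073, -0.0, 0.0001, -0.01, -0.0, -0.01, 1.0], [0.0073, -0.0, 0.0001, -0.01, -0.0, -0.01, 1.0], [0.0073, -0.0, 0.0001, -0.01, -0.0, -0.01, 1.0], [0.0073, -0.0, 0.0001, -0.01, -0.0, -0.01, 1.0], [0.0073, -0.0, 0.0001, -0.01, -0.0, -0.01, 1.0], [0.0073, -0.0, 0.0001, -0.01, -0.0, -0.01, 1.0]]]
```

>>> apply_moves --moves '[[[0.007,0,0,0,0,0,1],[0.007,0,0,0,0,0,1],[0.007,0,0,0,0,0,1],[0.007,0,0,0,0,0,1],[0.007,0,0,0,0,0,1],[0.007,0,0,0,0,0,1],[0.007,0,0,0,0,0,1],[0.007,0,0,0,0,0,1],[0.006,0,0,0,0,0,1],[0.005,0,0,0,0,0,1]]]'

```text
time: 22.9
eef_pos: [0.5818, -0.1333, 0.0517]
tcp_rot: [1.0, 0.002, -0.004, -0.001]
contact_force: [-4.7, -0.7, 3.6]
opening: 0.002
```

```bash
python3 mv.py .622 -.133 .051 -89.7 8 1
```

```text
t 22.9 p [ 0.5818 -0.1333  0.0517] jaw -89.8 open 0.002 F [-4.7 -0.7  3.6] q6 1.17
[[[0.005, -0.0, 0.0, -0.02, 0.06, -0.01, 1.0], [0.005, -0.0, 0.0, -0.02, 0.06, -0.01, 1.0], [0.005, -0.0, 0.0001, -0.02, 0.06, -0.01, 1.0], [0.005, -0.0, 0.0001, -0.02, 0.06, -0.01, 1.0], [0.005, -0.0, 0.0001, -0.02, 0.06, -0.01, 1.0], [0.005, -0.0, 0.0001, -0.02, 0.06, -0.01, 1.0], [0.005, -0.0, 0.0001, -0.02, 0.06, -0.01, 1.0], [0.005, -0.0, 0.0001, -0.02, 0.06, -0.01, 1.0]]]
```

>>> apply_moves --moves '[[[0.005,0,0,0,0,0,1],[0.005,0,0,0,0,0,1],[0.005,0,0,0,0,0,1],[0.005,0,0,0,0,0,1],[0.005,0,0,0,0,0,1],[0.004,0,0,0,0,0,1],[0.004,0,0,0,0,0,1]]]'

```text
time: 23.6
eef_pos: [0.615, -0.1332, 0.0518]
tcp_rot: [1.0, 0.002, -0.009, -0.002]
contact_force: [-5.5, -0.7, 4.2]
opening: 0.002
```

>>> apply_moves --moves '[[[0.003,0,0,0,0,0,1],[0.003,0,0,0,0,0,1],[0.003,0,0,0,0,0,1]]]'

```text
time: 23.9
eef_pos: [0.6243, -0.1331, 0.0518]
tcp_rot: [1.0, 0.002, -0.01, -0.002]
contact_force: [-5.0, -1.6, 3.3]
opening: 0.003
```

>>> apply_moves --moves '[[[0.002,0,0,0,0,0,1],[0.002,0,0,0,0,0,1]]]'

```text
time: 24.1
eef_pos: [0.6247, -0.1332, 0.0519]
tcp_rot: [1.0, 0.003, -0.016, -0.002]
contact_force: [-12.6, -0.8, 8.9]
opening: 0.002
```

>>> apply_moves --moves '[[[0.002,0,0,0,0,0,1],[0.003,0,0,0,0,0,1]]]'

```text
time: 24.3
eef_pos: [0.6244, -0.1331, 0.052]
tcp_rot: [1.0, 0.004, -0.025, -0.003]
contact_force: [-16.4, -0.5, 12.3]
opening: 0.002
```

The pack is home: TCP x stalls at 0.6245 as predicted, with the force rising. I back off and go to the switch.

>>> apply_moves --moves '[[[-0.004,0,0,0,0,0,1],[-0.006,0,0,0,1,0,1],[-0.006,0,0,0,1,0,1],[-0.003,0,-0.01,0,0.8,0,1],[0,0,-0.02,0,0,0,1],[0,0,-0.03,0,0,0,1],[0,0,-0.035,0,0,0,1],[0,0,-0.035,0,0,0,1],[0,0,-0.02,0,0,0,1],[0,0,0,0,0,0,1]]]'

```text
time: 25.3
eef_pos: [0.6048, -0.1334, 0.2113]
tcp_rot: [1.0, 0.003, 0.012, -0.003]
contact_force: [0.0, 0.5, -0.3]
opening: -0.001
```

```bash
python3 mv.py .46 -.314 .22 -90 12 1
```

```text
t 25.3 p [ 0.6048 -0.1334  0.2113] jaw -89.7 open -0.001 F [ 0.   0.5 -0.3] q6 1.17
[[[-0.0121, 0.015, -0.0011, -0.02, -0.11, 0.03, 1.0], [-0.0121, 0.015, -0.0011, -0.02, -0.11, 0.03, 1.0], [-0.0121, 0.015, -0.001, -0.02, -0.11, 0.03, 1.0], [-0.0121, 0.015, -0.001, -0.02, -0.11, 0.03, 1.0], [-0.0121, 0.015, -0.001, -0.02, -0.11, 0.03, 1.0], [-0.0121, 0.015, -0.0009, -0.02, -0.11, 0.03, 1.0], [-0.0121, 0.015, -0.0009, -0.02, -0.11, 0.03, 1.0], [-0.0121, 0.015, -0.0009, -0.02, -0.11, 0.03, 1.0], [-0.0121, 0.015, -0.0008, -0.02, -0.11, 0.03, 1.0], [-0.0121, 0.015, -0.0008, -0.02, -0.11, 0.03, 1.0], [-0.0121, 0.015, -0.0008, -0.02, -0.11, 0.03, 1.0], [-0.0121, 0.015, -0.0008, -0.02, -0.11, 0.03, 1.0]]]
```

>>> apply_moves --moves '[[[-0.018,0,-0.002,0,-0.2,0,1],[-0.025,0,-0.002,0,-0.2,0,1],[-0.028,0,-0.002,0,-0.2,0,1],[-0.028,0.005,-0.002,0,-0.2,0,1],[-0.025,0.015,-0.002,0,-0.2,0,1],[-0.016,0.025,-0.002,0,-0.2,0,1],[-0.005,0.03,-0.002,0,-0.2,0,1],[0,0.03,-0.002,0,0,0,1],[0,0.03,-0.002,0,0,0,1],[0,0.03,-0.002,0,0,0,1],[0,0.013,-0.002,0,0,0,1],[0,0,0,0,0,0,1]]]'

```text
time: 26.5
eef_pos: [0.4508, -0.313, 0.2174]
tcp_rot: [1.0, 0.004, 0.0, -0.006]
contact_force: [0.1, 0.1, 0.9]
opening: -0.002
```

```bash
cat > tl.py <<'E'
from mv import *
a=list(map(float,sys.argv[1:])); ph=np.radians(a[3]); z=np.array([np.sin(ph),0,-np.cos(ph)]); y=np.array([0,-1.,0])
plan(*a[:3],0,int(a[4]),1,R.from_matrix(np.c_[np.cross(y,z),y,z]))
s=ctrl.get_state(); Z=R.from_quat(s["tcp_rot"]).as_matrix()[:,2]; print('tilt',np.degrees(np.arctan2(Z[0],-Z[2])).round(1),'q',np.round(s["qpos"],2))
E
python3 tl.py .47 -.314 .2 50 8
```

```text
t 26.5 p [ 0.4508 -0.313   0.2174] jaw -89.5 open -0.002 F [0.1 0.1 0.9] q6 0.76
[[[0.0024, 0.0002, 0.0022, -0.11, 6.24, 0.02, 1], [0.0021, 0.0002, 0.0024, -0.11, 6.24, 0.02, 1], [0.0019, 0.0002, 0.0026, -0.11, 6.24, 0.02, 1], [0.0016, 0.0002, 0.0028, -0.11, 6.24, 0.02, 1], [0.0013, 0.0002, 0.003, -0.11, 6.24, 0.02, 1], [0.0009, 0.0001, 0.0031, -0.11, 6.24, 0.02, 1], [0.0006, 0.0001, 0.0032, -0.11, 6.24, 0.02, 1], [0.0002, 0.0001, 0.0032, -0.11, 6.24, 0.02, 1]]]
tilt 0.0 q [-0.8   0.02  1.9   0.01  1.23  0.76]
```

>>> apply_moves --moves '[[[0.006,0,0.002,0,6.2,0,1],[0.006,0,0.003,0,6.2,0,1],[0.006,0,0.004,0,6.2,0,1],[0.005,0,0.005,0,6.2,0,1],[0.004,0,0.005,0,6.2,0,1],[0.003,0,0.006,0,6.2,0,1],[0.002,0,0.006,0,6.2,0,1],[0.001,0,0.006,0,6.2,0,1],[0,0,0,0,0,0,1]]]'

```text
time: 27.4
eef_pos: [0.501, -0.2977, 0.1892]
tcp_rot: [0.901, 0.002, 0.435, -0.012]
contact_force: [-0.0, 0.7, 0.4]
opening: -0.002
```

```bash
python3 tl.py .50 -.314 .15 50 5
```

```text
t 27.4 p [ 0.501  -0.2977  0.1892] jaw -89.2 open -0.002 F [-0.   0.7  0.4] q6 -0.22
[[[-0.0062, 0.0034, 0.0047, -0.27, -0.31, -0.08, 1], [-0.0062, 0.0034, 0.0047, -0.27, -0.31, -0.08, 1], [-0.0062, 0.0034, 0.0048, -0.27, -0.31, -0.08, 1], [-0.0062, 0.0033, 0.0048, -0.27, -0.31, -0.08, 1], [-0.0062, 0.0033, 0.0048, -0.27, -0.31, -0.08, 1]]]
tilt 51.5 q [-1.02 -0.1   2.26  1.16  0.83 -0.22]
```

```bash
python3 tl.py .525 -.314 .10 50 9
```

```text
t 27.4 p [ 0.501  -0.2977  0.1892] jaw -89.2 open -0.002 F [-0.   0.7  0.4] q6 -0.22
[[[-0.0061, 0.002, 0.0082, -0.15, -0.17, -0.04, 1], [-0.0061, 0.002, 0.0082, -0.15, -0.17, -0.04, 1], [-0.006, 0.002, 0.0083, -0.15, -0.17, -0.04, 1], [-0.006, 0.002, 0.0083, -0.15, -0.17, -0.04, 1], [-0.006, 0.0019, 0.0083, -0.15, -0.17, -0.04, 1], [-0.006, 0.0019, 0.0083, -0.15, -0.17, -0.04, 1], [-0.0059, 0.0019, 0.0084, -0.15, -0.17, -0.04, 1], [-0.0059, 0.0019, 0.0084, -0.15, -0.17, -0.04, 1], [-0.0059, 0.0018, 0.0084, -0.15, -0.17, -0.04, 1]]]
tilt 51.5 q [-1.02 -0.1   2.26  1.16  0.83 -0.22]
```

>>> apply_moves --moves '[[[-0.006,0.002,0.008,-0.15,-0.15,0,1],[-0.006,0.002,0.008,-0.15,-0.15,0,1],[-0.006,0.002,0.008,-0.15,-0.15,0,1],[-0.006,0.002,0.008,-0.15,-0.15,0,1],[-0.006,0.002,0.008,-0.15,-0.15,0,1],[-0.006,0.002,0.008,-0.15,-0.15,0,1],[-0.005,0.002,0.008,-0.15,-0.15,0,1],[-0.003,0.001,0.005,0,0,0,1],[0,0,0,0,0,0,1]]]'

```text
time: 28.3
eef_pos: [0.5246, -0.3115, 0.1116]
tcp_rot: [0.906, 0.0, 0.424, -0.003]
contact_force: [-0.4, 0.0, -0.0]
opening: -0.002
```

```bash
python3 tl.py .56 -.314 .098 50 6
```

```text
t 28.3 p [ 0.5246 -0.3115  0.1116] jaw -89.8 open -0.002 F [-0.4  0.  -0. ] q6 -0.42
[[[0.002, 0.0004, 0.006, -0.06, -0.02, -0.02, 1], [0.002, 0.0004, 0.006, -0.06, -0.02, -0.02, 1], [0.002, 0.0004, 0.006, -0.06, -0.02, -0.02, 1], [0.002, 0.0004, 0.006, -0.06, -0.02, -0.02, 1], [0.002, 0.0004, 0.006, -0.06, -0.02, -0.02, 1], [0.002, 0.0004, 0.006, -0.06, -0.02, -0.02, 1]]]
tilt 50.1 q [-0.98  0.1   2.23  1.31  0.72 -0.42]
```

```bash
python3 tl.py .571 -.314 .100 50 8
```

```text
t 28.3 p [ 0.5246 -0.3115  0.1116] jaw -89.8 open -0.002 F [-0.4  0.  -0. ] q6 -0.42
[[[0.0026, 0.0003, 0.0054, -0.04, -0.02, -0.02, 1], [0.0026, 0.0003, 0.0054, -0.04, -0.02, -0.02, 1], [0.0026, 0.0003, 0.0054, -0.04, -0.02, -0.02, 1], [0.0026, 0.0003, 0.0054, -0.04, -0.02, -0.02, 1], [0.0026, 0.0003, 0.0054, -0.04, -0.02, -0.02, 1], [0.0026, 0.0003, 0.0054, -0.04, -0.02, -0.02, 1], [0.0026, 0.0003, 0.0054, -0.04, -0.02, -0.02, 1], [0.0026, 0.0003, 0.0054, -0.04, -0.02, -0.02, 1]]]
tilt 50.1 q [-0.98  0.1   2.23  1.31  0.72 -0.42]
```

>>> apply_moves --moves '[[[0.0026,0.0003,0.0055,0,0,0,1],[0.0026,0.0003,0.0055,0,0,0,1],[0.0026,0.0003,0.0055,0,0,0,1],[0.0026,0.0003,0.0055,0,0,0,1],[0.0026,0.0003,0.0055,0,0,0,1],[0.0026,0.0003,0.0055,0,0,0,1],[0.0026,0.0003,0.005,0,0,0,1],[0.001,0,0.002,0,0,0,1],[0,0,0,0,0,0,1]]]'

```text
time: 29.2
eef_pos: [0.5725, -0.3142, 0.1015]
tcp_rot: [0.905, 0.001, 0.425, -0.002]
contact_force: [0.7, -0.8, -0.5]
opening: 0.003
```

```bash
python3 tl.py .571 -.314 .110 50 4
python3 - <<'E'
from h import *
a=snap("top","t5");b=snap("side","s5")
f=lambda i,x,y,w,h,k:cv2.resize(i[y:y+h,x:x+w],None,fx=k,fy=k,interpolation=cv2.INTER_CUBIC)[...,::-1]
o=np.hstack([f(a,265,115,130,100,3),f(b,300,150,130,130,3)[60:360]])
cv2.imwrite('pics/c6.png',(255*(o/255.)**.6).astype('uint8'))
E
```

```text
t 29.2 p [ 0.5725 -0.3142  0.1015] jaw -89.8 open 0.003 F [ 0.7 -0.8 -0.5] q6 -0.42
[[[0.0014, -0.0001, -0.0017, -0.07, -0.06, -0.01, 1], [0.0014, -0.0001, -0.0017, -0.07, -0.06, -0.01, 1], [0.0014, -0.0001, -0.0017, -0.07, -0.06, -0.01, 1], [0.0014, -0.0001, -0.0017, -0.07, -0.06, -0.01, 1]]]
tilt 50.3 q [-0.9   0.2   2.14  1.36  0.67 -0.42]
```

View pics/c6.png

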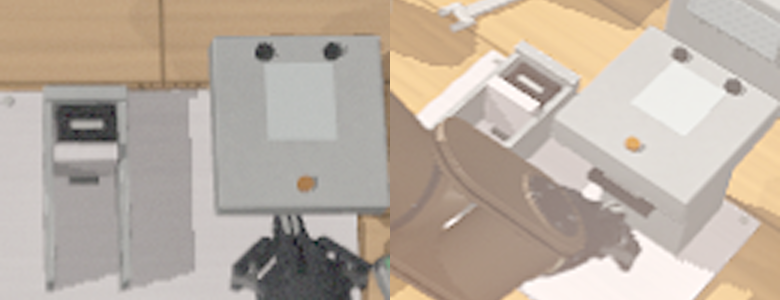

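The pack is home with the pusher against it (top crop, 85,125 to 85,152), and the fingers are under the hood below the lamp. I push straight up.

>>> apply_moves --moves '[[[0.0023,0,-0.002,0,0,0,1],[0.0023,0,-0.002,0,0,0,1],[0.0023,0,-0.002,0,0,0,1]]]'

```text
time: 29.6
eef_pos: [0.5714, -0.3142, 0.1108]
tcp_rot: [0.906, 0.0, 0.424, -0.003]
contact_force: [0.8, 0.4, 0.5]
opening: -0.002
```

>>> apply_moves --moves '[[[0.0023,0,-0.002,0,0,0,1],[0.0023,0,-0.002,0,0,0,1]]]'

```text
time: 29.8
eef_pos: [0.5702, -0.314, 0.1162]
tcp_rot: [0.906, 0.0, 0.423, -0.002]
contact_force: [0.3, -0.7, -3.6]
opening: 0.002
```

>>> apply_moves --moves '[[[0.0023,0,-0.002,0,0,0,1],[0.0023,0,-0.002,0,0,0,1]]]'

```text
time: 30.0
eef_pos: [0.569, -0.3135, 0.1211]
tcp_rot: [0.907, -0.0, 0.422, -0.002]
contact_force: [-0.1, -0.6, -2.7]
opening: -0.001
```

>>> apply_moves --moves '[[[0.0025,0,-0.0015,0,0,0,1],[0.0025,0,-0.0015,0,0,0,1]]]'

```text
time: 30.2
eef_pos: [0.5686, -0.3133, 0.125]
tcp_rot: [0.908, -0.001, 0.42, -0.002]
contact_force: [-0.5, -1.5, -9.5]
opening: 0.0
```

>>> apply_moves --moves '[[[0.0023,0,-0.0015,0,0,0,1],[0.002,0,-0.0015,0,0,0,1]]]'

```text
time: 30.4
eef_pos: [0.5668, -0.3124, 0.1264]
tcp_rot: [0.909, -0.001, 0.416, -0.003]
contact_force: [-0.3, -2.6, -11.0]
opening: -0.001
```

>>> apply_moves --moves '[[[0.004,0,-0.0005,0,0,0,1],[0.004,0,-0.0005,0,0,0,1]]]'

```text
time: 30.6
eef_pos: [0.5669, -0.3122, 0.1266]
tcp_rot: [0.912, -0.003, 0.41, -0.001]
contact_force: [-8.0, -4.2, -11.2]
opening: 0.004
```

>>> apply_moves --moves '[[[0.006,0,-0.003,0,0.5,0,1],[0.006,0,-0.004,0,0.5,0,1]]]'

```text
time: 30.8
eef_pos: [0.5637, -0.3101, 0.1296]
tcp_rot: [0.912, -0.004, 0.409, -0.002]
contact_force: [-3.3, -3.8, -20.6]
opening: 0.0
```

The finger face now slides along a fixed edge at 20 N, so the bar is at its stop. I withdraw downward, then back.

>>> apply_moves --moves '[[[-0.004,0,0.003,0,0,0,1],[-0.006,0,0.004,0,0,0,1],[-0.006,0,0.004,0,0,0,1],[-0.006,0,0,0,0,0,1],[-0.006,0,-0.005,0,0,0,1],[-0.005,0,-0.01,0,0,0,1],[-0.005,0,-0.015,0,0,0,1],[0,0,-0.02,0,0,0,1],[0,0,-0.025,0,0,0,1],[0,0,-0.02,0,0,0,1],[0,0,-0.01,0,0,0,1],[0,0,0,0,0,0,1]]]'

```text
time: 32.0
eef_pos: [0.4698, -0.314, 0.1806]
tcp_rot: [0.905, -0.002, 0.424, 0.0]
contact_force: [0.3, -0.5, 0.1]
opening: -0.001
```

```bash
python3 - <<'E'
from h import *
a=snap("top","t6");b=snap("side","s6")
f=lambda i,x,y,w,h,k:cv2.resize(i[y:y+h,x:x+w],None,fx=k,fy=k,interpolation=cv2.INTER_CUBIC)[...,::-1]
s0=cv2.imread('pics/s0.png')[...,::-1]
o=np.vstack([np.hstack([f(a,265,125,130,100,3),f(b,300,150,130,100,3)]),np.hstack([f(s0,340,195,65,50,6),f(b,340,195,65,50,6)])])
cv2.imwrite('pics/c7.png',(255*(o/255.)**.6).astype('uint8'))
E
python3 tl.py .5 -.314 .15 50 8
```

```text
t 32.1 p [ 0.4702 -0.3135  0.1794] jaw -90.2 open -0.001 F [-0.2  0.9  0.7] q6 -0.25
[[[-0.0004, 0.0001, 0.0052, 0.0, -0.02, -0.03, 1], [-0.0004, 0.0001, 0.0052, 0.0, -0.02, -0.03, 1], [-0.0004, 0.0001, 0.0052, 0.0, -0.02, -0.03, 1], [-0.0004, 0.0001, 0.0052, 0.0, -0.02, -0.03, 1], [-0.0004, 0.0001, 0.0052, 0.0, -0.02, -0.03, 1], [-0.0004, 0.0001, 0.0052, 0.0, -0.02, -0.03, 1], [-0.0004, 0.0001, 0.0052, 0.0, -0.02, -0.03, 1], [-0.0004, 0.0001, 0.0052, 0.0, -0.02, -0.03, 1]]]
tilt 50.2 q [-1.09 -0.12  2.29  1.12  0.85 -0.25]
```

View pics/c7.png

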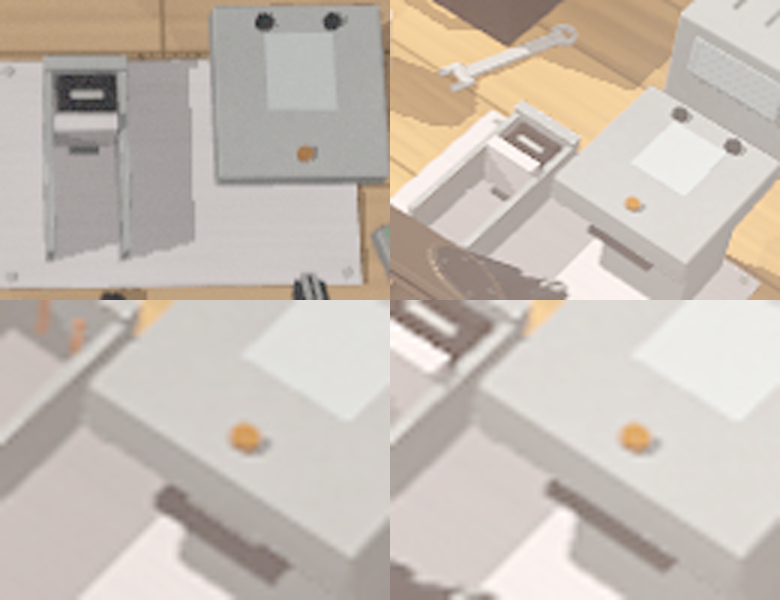

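The bar's visible lower edge has moved up under the hood, and the pack and pusher are unchanged. I measure the bar's rise numerically and check that the bystanders haven't moved.

Run:
```python
from h import *
s0=cv2.imread('pics/s0.png').mean(2);s6=cv2.imread('pics/s6.png').mean(2)
for y in(-.295,-.305,-.32,-.33):
  P=[.5685,y]; zs=np.arange(.10,.165,.0005)
  def prof(g): 
    q=np.array([proj("side",[*P,z]) for z in zs]).astype(np.float32); v=cv2.remap(g.astype(np.float32),q[None,:,0],q[None,:,1],1)[0]; d=-np.gradient(cv2.GaussianBlur(v[None],(0,0),3)[0]); return zs[d.argmax()]
  print(y,prof(s0),prof(s6))
t0=cv2.imread('pics/t0.png');t6=cv2.imread('pics/t6.png')
d=(cv2.absdiff(t0,t6).max(2)>60).astype('uint8');d=cv2.morphologyEx(d,cv2.MORPH_OPEN,np.ones((3,3)))
for c in cv2.findContours(d,0,2)[0]: print(cv2.boundingRect(c))
```

```text
-0.295 0.13250000000000003 0.14150000000000004
-0.305 0.10350000000000001 0.10350000000000001
-0.32 0.10350000000000001 0.10350000000000001
-0.33 0.10300000000000001 0.10300000000000001
(15, 409, 6, 4)
(6, 409, 5, 3)
(120, 402, 11, 7)
(105, 377, 3, 4)
(0, 325, 115, 95)
(122, 306, 223, 114)
(0, 303, 8, 14)
(317, 301, 67, 29)
(344, 292, 4, 4)
(349, 291, 4, 4)
(512, 242, 5, 13)
(348, 218, 61, 57)
(285, 211, 19, 6)
(284, 155, 20, 7)
```

The bar rose about 9 mm to z≈0.1415 (its stop is at 0.140), and no bystander moved. Handing in.

```bash
python3 -c "
from plant import ctrl
print(ctrl.get_state()['time'],ctrl.sign_off())"
```

```text
the job is handed in; nothing more can be done
32.1 None
```

The job is done and handed in at 32.1 s of the 72 s allowed; no verdict was reported.

**What I did:**
- I took the pack from the robot-right bay by its x faces and stood it on the mat farthest right.
- I regripped it turned by 90°, set it down in the channel with its longer side across, and let go.
- I pushed it home with the plate, then pressed the switch bar up from below and withdrew.

**Last checks:**
- **Pack home:** the push stalled at TCP x 0.6245 m, as predicted for the pack against the stop. The force rose from about 5 N to 16 N there, and the pictures show the pusher left against the pack.
- **Switch on:** the bar held firm at about 20 N. The picture puts its rise at about 9 mm, which fits the stop because it starts 0 to 2 mm up. Only one of the four places measured along the bar gave a usable reading; the other three caught a different edge.
- **Everything else:** before-and-after top pictures show no clear change at any bystander. One changed patch, beside the hand meter, I took for the arm and its shadow. The arm was clear of everything at hand-in.

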